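Nest the steel pans on the keeper hook

ROBOT

A 6-joint arm with a two-finger parallel gripper is mounted at the origin on the work surface. World frame = base frame: x ahead of the robot, y to its left, z up, the work surface at z = 0. Lengths are in m, angles in rad, forces in N, time in s.
With the tool pointing down it reaches from about 0.35 to 0.775 m from the base axis. Payload 5.5 kg.
Tool frame: the origin (TCP) lies midway between the tips of the shut fingers; the grasp point (between the pads) lies 19 mm behind it; z points along the fingers, y is the line along which they close (so a half turn about z gives the same grasp; the last joint's range is limited). The gripper opens to 85 mm and grips with 20 to 120 N. Pads are 22 mm wide; open, the fingers measure 114 mm over their backs; the gripper's body (76 mm by 85 mm) begins 54 mm behind the grasp point. The pads swing forward as they close: fully open they stand 13 mm farther back than shut.
Start: joints at [0.996, 0.313, 0.046, 1.304, 0, 1.431], TCP at [0.242, 0.522, 0.231] pointing down, gripper open.
Joint ranges: [-2.76, 2.76], [-0.86, 1.69], [-1.03, 1.26], [-2.2, 2.34], [-1.47, 1.5], [-3.14, 3.14]. Speed limits (rad/s): [2.57, 2.57, 3.14, 3.14, 3.14, 3.14].

INTERFACE

Orientations are given as a unit quaternion [w, x, y, z].
In Python, from workcell import env gives the robot as it stands. The module is installed in compiled form; this text tells all that it offers.
- The arm moves only by the tool servo_tool, never from a script. Its argument "increments" is a list of rows, each an object of numbers: "grip": the closure, from 0 (fully open) to 1 (shut); "x", "y", "z": the shift along the tool's x, y, z in mm; "roll": the turn about the tool's z in degrees. In form: [{"grip": .., "x": .., "y": .., "z": .., "roll": ..}, ...]. A call has 1 to 5 rows; each row shifts and turns the commanded pose from where the row before left it, along the tool's axes as they then stand; what a row does not reach is not made up. A row lasts 1/12 s, in which the tool goes at most 41.7 mm and 7.16 degrees, less where a joint would pass 70% of its speed; a pose out of reach is approached as far as the arm can. A call is refused whole if a number of a shift passes 41.7 or a number of a turn 7.16, either way. A call with a gripper value outside its range is refused whole. The fingers move at their own pace and stop on an object; "grip_force" is the grip in N (left out, the last holds). Time passes only in rows, so rows that do not move let the fingers close. It gives the time, the measured TCP pose, the force, the opening and the grip force at its end, in the units of the state.
- env.get_state(): the state, without advancing time (a new reading comes with each control period).
- env.read_camera(name): name is "scene" or "top"; returns the picture (420x560x3 uint8, red, green, blue); there is no depth.
- env.get_calibration(name): a dict with "vertical_fov" (degrees; the focal length in pixels is half the picture's height over the tangent of half this angle, whatever the lens; pixels are square), "cx", "cy" (the principal point, pixels), "rvec" (rotation vector, rad) and "tvec" (3), from world to camera coordinates, as OpenCV has them. Camera axes: x right, y down, z forward; pixel columns grow to the right and rows downward; lengths in m; the calibration is good to about 2 mm. A picture is of the moment at which its call begins. get_calibration takes no time and is no camera call.
- env.hand_in(): hands the job in; it is judged then, once.
The state is a dict: "clock": time; "joint_pos": joint angles; "qvel": joint speeds; "tau": joint torques, N m; "tcp_pos": TCP position; "orientation": TCP orientation; "wrist_force": force on the tool from outside, world axes, zero at the start; "ft_torque": the same for the moment, N m; "finger_gap": finger opening in m; "grip_force": force on a finger pad.
Only numpy, scipy, OpenCV 4.12 (cv2) and the standard library are available. Lean on these libraries where they do the work, as an engineer would, in place of code of your own. Each camera call takes 0.05 s, during which the arm holds its last target. There are 200 camera calls.

TASK

Put the three steel pans away on the stand's upright hook, largest first: thread the eye of each handle over the hook and lower the pan by feel, the large one onto the rubber rest, the medium one into it, the small one into that. Give each pan a firm but gentle press down before you let go of it, do not force or drop any, and leave everything else on the table where it is.

Things in the scene. Friction and masses are not known exactly. Their poses are not given: they have to be found in the camera images.
- stand: Fixed steel stand: base plate 270 x 110 x 6 mm on the table. Origin on the table, under the centre of the round rubber rest; +x points from the rest to the upright hook. When nested, the three eyes stand one above another round the hook, 28 mm apart. Forcing (fails): over 25 N between a pan and the stand or another pan.
- hook_tip (a point): Top end of the upright steel hook, 160 mm above the table, 140 mm from the stand's origin along its +x. The hook comes out of a low grey block, bends upward and stands upright from 24 mm to 160 mm above the table; 9 mm thick, the top 8 mm thinner (5 mm, round end). Axes as the stand.
- rest_mark (a point): Point on the base plate (6 mm up) under the middle of the black rubber rest, 84 mm across. The rest's top is 22 to 46 mm above the table, set differently each time and NOT measured: feel for it. It springs, 3 N per mm, and bottoms after 6 mm. A firm press: the pan bears on what is under it with more than 6 N (8 to 12 is good; weight included) for 0.2 s.
- large_pan: The large of three plain steel pans, all with the same handle: open round bowl 42 mm high, outside radius 44 mm at the foot widening to 50 mm at the rim, wall 3 mm, floor 4 mm thick, nominally 220 g (varies by 25 percent). Origin: centre of the underside, z up. The handle runs along the body's +x at 36 mm height and ends in an upright ring (the eye) 140 mm from the origin.
- large_pan_grip (a point): A good place to grip the large pan: middle of the handle bar, 75 mm from the bowl's centre and 36 mm above the underside; the bar is 14 mm wide (across) and 10 mm high, straight along body x, free from the rim to the eye. Axes as the pan.
- large_pan_eye (a point): Centre of the large pan's eye: 140 mm from the bowl's centre, 36 mm above the underside; a ring with upright bore 13 mm across, 23 mm outside, 12 mm high (6 mm above and below this point). Axes as the pan.
- large_pan_foot (a point): Centre of the large pan's underside (same point and axes as its body).
- medium_pan: The medium of three plain steel pans, all with the same handle: open round bowl 66 mm high, outside radius 36 mm at the foot widening to 42 mm at the rim, wall 3 mm, floor 4 mm thick, nominally 180 g (varies by 25 percent). Origin: centre of the underside, z up. The handle runs along the body's +x at 60 mm height and ends in an upright ring (the eye) 140 mm from the origin.
- medium_pan_grip (a point): A good place to grip the medium pan: middle of the handle bar, 75 mm from the bowl's centre and 60 mm above the underside; the bar is 14 mm wide (across) and 10 mm high, straight along body x, free from the rim to the eye. Axes as the pan.
- medium_pan_eye (a point): Centre of the medium pan's eye: 140 mm from the bowl's centre, 60 mm above the underside; a ring with upright bore 13 mm across, 23 mm outside, 12 mm high (6 mm above and below this point). Axes as the pan.
- medium_pan_foot (a point): Centre of the medium pan's underside (same point and axes as its body).
- small_pan: The small of three plain steel pans, all with the same handle: open round bowl 90 mm high, outside radius 28 mm at the foot widening to 34 mm at the rim, wall 3 mm, floor 4 mm thick, nominally 140 g (varies by 25 percent). Origin: centre of the underside, z up. The handle runs along the body's +x at 84 mm height and ends in an upright ring (the eye) 140 mm from the origin.
- small_pan_grip (a point): A good place to grip the small pan: middle of the handle bar, 75 mm from the bowl's centre and 84 mm above the underside; the bar is 14 mm wide (across) and 10 mm high, straight along body x, free from the rim to the eye. Axes as the pan.
- small_pan_eye (a point): Centre of the small pan's eye: 140 mm from the bowl's centre, 84 mm above the underside; a ring with upright bore 13 mm across, 23 mm outside, 12 mm high (6 mm above and below this point). Axes as the pan.
- small_pan_foot (a point): Centre of the small pan's underside (same point and axes as its body).
- vial_a: Bystander, leave alone: small glass vial with blue cap, 28 mm across, 45 mm high, between the stand and the pans. Origin at the centre of its underside.
- vial_b: Bystander, leave alone: small amber vial, 28 mm across, 50 mm high, just beyond the pans. Origin at the centre of its underside.
- antiseptic: Bystander, leave alone: red bottle, 60 mm across, 120 mm high, beyond the stand. Origin at the centre of its underside.
- sharps_bin: Bystander, leave alone: yellow round bin with red lid, about 118 mm across, 154 mm high, beyond the pans on the left. Origin at the centre of its underside.
- glove_box: Bystander, leave alone: white and blue box 110 x 220 x 70 mm, beyond the pans. Origin at the centre of its underside.
- kidney_dish: Bystander, leave alone: low open steel dish 90 x 170 x 32 mm, beyond the pans. Origin at the centre of its underside.
- dressing_pack: Bystander, leave alone: small white pack 50 x 35 x 20 mm, between the stand and the pans. Origin at the centre of its underside.
Things that resemble listed ones, but are neither listed nor needed, are in the scene too. What is shaped like the large_pan but green is not meant.

How it is judged:
On the way, in this order (a step that is already met when the one before it is completed fails the run):
1. the large pan is on the hook and pressed down on the rest with more than 6 N (horizontal distance between large_pan_eye and hook_tip below 0.007 m and z of large_pan_eye in the frame of hook_tip below -0.008 m and angle between large_pan_foot's own z axis and vertical below 0.09 rad and height (world z) of large_pan_foot below 0.05 m and contact force between large_pan and stand above 6 N), for 0.15 s.
2. then the medium pan is on the hook, inside the large one, and pressed down into it with more than 6 N (horizontal distance between each of large_pan_eye, medium_pan_eye and hook_tip below 0.007 m and z of each of large_pan_eye, medium_pan_eye in the frame of hook_tip below -0.008 m and angle between each of large_pan_foot, medium_pan_foot's own z axis and vertical below 0.09 rad and height (world z) of large_pan_foot below 0.05 m and z of medium_pan_foot in the frame of large_pan_foot below 0.008 m and horizontal distance between medium_pan_foot and large_pan_foot below 0.012 m and contact force between medium_pan and large_pan above 6 N), for 0.15 s.
3. then the small pan is on the hook, inside the medium one, and pressed down into it with more than 6 N (horizontal distance between each of large_pan_eye, medium_pan_eye, small_pan_eye and hook_tip below 0.007 m and z of each of large_pan_eye, medium_pan_eye, small_pan_eye in the frame of hook_tip below -0.008 m and angle between each of large_pan_foot, medium_pan_foot, small_pan_foot's own z axis and vertical below 0.09 rad and height (world z) of large_pan_foot below 0.05 m and z of medium_pan_foot in the frame of large_pan_foot below 0.008 m and horizontal distance between medium_pan_foot and large_pan_foot below 0.012 m and z of small_pan_foot in the frame of medium_pan_foot below 0.008 m and horizontal distance between small_pan_foot and medium_pan_foot below 0.012 m and contact force between small_pan and medium_pan above 6 N), for 0.15 s.
At the end, for the whole second after the job is handed in: All eyes round the hook (within 7 mm of its axis, 8 mm or more below its tip); pans level within 0.09 rad; large pan's foot under 50 mm above the table, each smaller foot at most 8 mm above and 12 mm beside the foot of the pan around it; all at rest and released (horizontal distance between each of large_pan_eye, medium_pan_eye, small_pan_eye and hook_tip below 0.007 m and z of each of large_pan_eye, medium_pan_eye, small_pan_eye in the frame of hook_tip below -0.008 m and angle between each of large_pan_foot, medium_pan_foot, small_pan_foot's own z axis and vertical below 0.09 rad and height (world z) of large_pan_foot below 0.05 m and z of medium_pan_foot in the frame of large_pan_foot below 0.008 m and horizontal distance between medium_pan_foot and large_pan_foot below 0.012 m and z of small_pan_foot in the frame of medium_pan_foot below 0.008 m and horizontal distance between small_pan_foot and medium_pan_foot below 0.012 m and linear speed of each of large_pan, medium_pan, small_pan below 0.03 m/s and contact force between the fingers and large_pan below 0.1 N and contact force between the fingers and medium_pan below 0.1 N and contact force between the fingers and small_pan below 0.1 N); the robot touches nothing.
It fails at once if a pan is forced: more than 25 N between a pan and the stand or another pan (contact force between any of large_pan, medium_pan, small_pan and stand above 25 N or contact force between any of medium_pan, small_pan and large_pan above 25 N or contact force between small_pan and medium_pan above 25 N).
It fails at once if a pan is dropped: it moves faster than 0.35 m/s with no finger on it ((linear speed of large_pan above 0.35 m/s and contact force between the fingers and large_pan below 0.05 N) or (linear speed of medium_pan above 0.35 m/s and contact force between the fingers and medium_pan below 0.05 N) or (linear speed of small_pan above 0.35 m/s and contact force between the fingers and small_pan below 0.05 N)).
It fails at once if a bystander is pushed more than 30 mm or tipped (distance of any of vial_a, vial_b, antiseptic, sharps_bin, glove_box, kidney_dish, dressing_pack from where it was at the start of the episode above 0.03 m or angle between any of vial_a, vial_b, antiseptic, sharps_bin, glove_box, kidney_dish, dressing_pack's own z axis and vertical above 0.5 rad).
It also fails if it takes over 72 s, if anything falls off the work surface, if the arm or the gripper's body presses on something with over 40 N, if the wrist force passes 120 N, or if a joint passes its speed limit or range.

## Working session

There is one attempt and no reset: what is moved stays moved. The work goes in short steps, Python scripts to look and compute and a tool call to move; the robot and the scene stay as the last step left them, time stands still between calls to the robot, and variables do not carry over. Pictures are saved under pics/ and viewed, at most 10 in all, crops included, and the job is handed in when it is done.

Besides the shell and the picture viewer there is one more tool, called after "Call:" as name(argument=value, ...) on one line, values as JSON. servo_tool: Moves the arm, as the interface text tells. Its arguments: {"type":"object","properties":{"increments":{"type":"array"},"grip_force":{"type":"number"}},"required":["increments"]}

```bash
mkdir -p pics; cat > h.py <<'E'
import numpy as np, cv2
from workcell import env
def cal(n):
    c=env.get_calibration(n); f=210/np.tan(np.radians(c["vertical_fov"])/2)
    K=np.array([[f,0,c["cx"]],[0,f,c["cy"]],[0,0,1]]); return c,K,cv2.Rodrigues(np.array(c["rvec"],float))[0],np.array(c["tvec"],float)
def pix(n,p):
    c,K,R,t=cal(n); q=K@(R@np.array(p,float)+t); return q[:2]/q[2]
def at(n,uv,z):
    c,K,R,t=cal(n); d=R.T@np.linalg.inv(K)@np.array([uv[0],uv[1],1.]); o=-R.T@t
    return o+d*(z-o[2])/d[2]
E
python3 - <<'E'
from h import *
for n in("top","scene"):
    c=env.get_calibration(n);print(n,c, (-cal(n)[2].T@cal(n)[3]).round(3))
    im=env.read_camera(n); cv2.imwrite(f"pics/{n}0.png",cv2.resize(im[:,:,::-1],(800,600),interpolation=cv2.INTER_CUBIC)); np.save(f"{n}0.npy",im)
print(env.get_state())
E
```

```text
top {'vertical_fov': 51.00546341066985, 'cx': 278.14247813099433, 'cy': 209.7665871076058, 'rvec': array([ 2.11333315, -2.08643399,  0.24035003]), 'tvec': array([0.01547333, 0.57204536, 1.20650334])} [0.283 0.02  1.305]
scene {'vertical_fov': 49.61970029491922, 'cx': 275.6009851634642, 'cy': 207.98582558532055, 'rvec': array([ 2.18254912,  1.1725003 , -0.43887815]), 'tvec': array([-0.31552468, -0.25042554,  1.57164891])} [ 1.191 -0.408  1.023]
{'clock': 0.1, 'joint_pos': array([ 9.96407732e-01,  3.13915954e-01,  4.50737716e-02,  1.30356718e+00,
       -2.15150503e-05,  1.43119391e+00]), 'qvel': array([ 0.00145732, -0.00218991,  0.00164666,  0.00027646,  0.00149874,
       -0.00023629]), 'tau': array([ 3.81222446e-03, -4.81725597e+01,  2.99244869e+01,  1.26621587e-02,
       -7.72029898e-05, -1.55300690e-06]), 'tcp_pos': array([0.24196802, 0.52111247, 0.23049564]), 'orientation': array([-2.71767092e-04,  2.15684729e-01,  9.76462722e-01, -7.59427122e-04]), 'wrist_force': array([ 0.67221543, -0.01528025, -0.18118081]), 'ft_torque': array([-0.03049556, -0.0108301 , -0.02638629]), 'grip_force': 0.0, 'finger_gap': 0.08520632949464092}
```

View pics/top0.png

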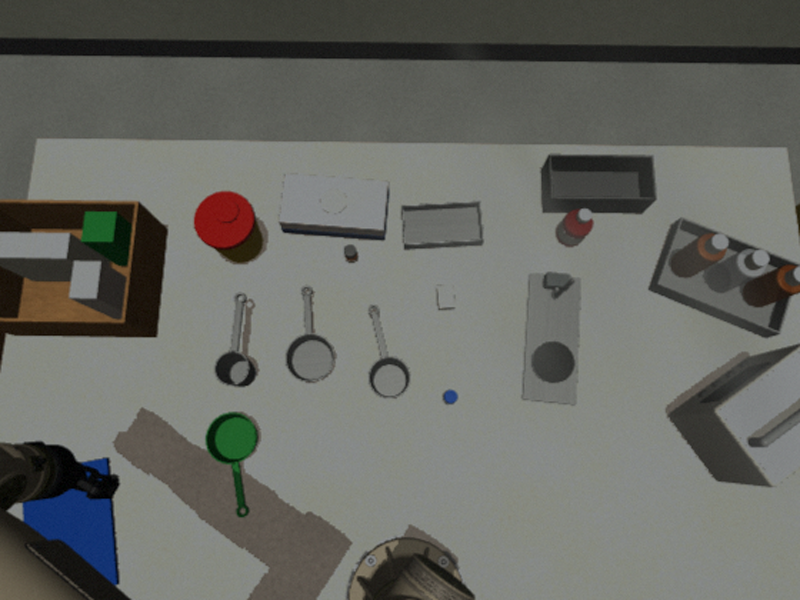

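View pics/scene0.png

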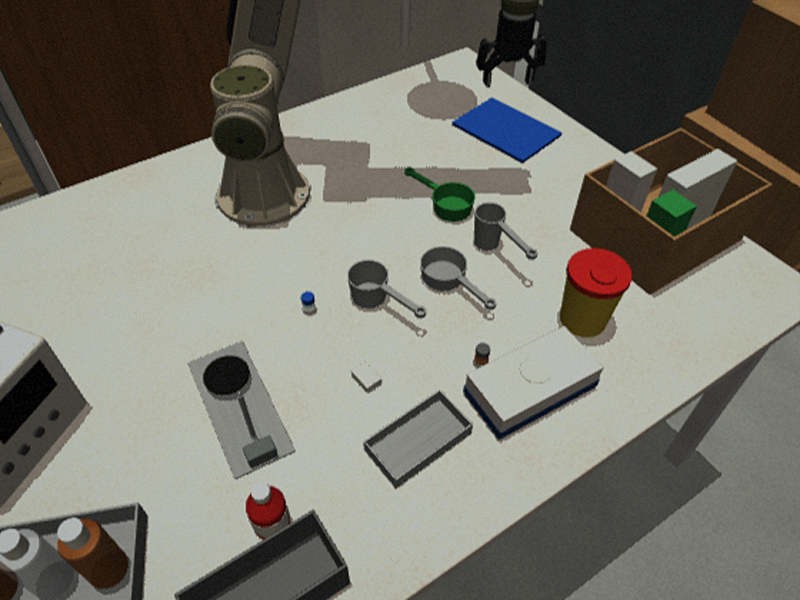

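```bash
python3 - <<'E'
from h import *
t=np.load("top0.npy")[:,:,::-1]; s=np.load("scene0.npy")[:,:,::-1]
g=lambda im:np.clip(im.astype(float)*1.5,0,255).astype(np.uint8)
a=cv2.resize(g(t[195:285,145:295]),None,fx=4,fy=4,interpolation=cv2.INTER_CUBIC)
b=cv2.resize(g(t[185:285,362:412]),None,fx=4,fy=4,interpolation=cv2.INTER_CUBIC)
o=np.zeros((400,800,3),np.uint8);o[:360,:600]=a;o[:400,600:]=b;cv2.imwrite("pics/topc.png",o)
a=cv2.resize(g(s[135:240,235:385]),None,fx=4,fy=4,interpolation=cv2.INTER_CUBIC)
b=cv2.resize(g(s[235:340,128:212]),None,fx=2.38,fy=2.38*1.0,interpolation=cv2.INTER_CUBIC)[:420,:200]
o=np.zeros((420,800,3),np.uint8);o[:,:600]=a;o[:b.shape[0],600:600+b.shape[1]]=b;cv2.imwrite("pics/scc.png",o)
E
```

```text
(no output)
```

View pics/topc.png

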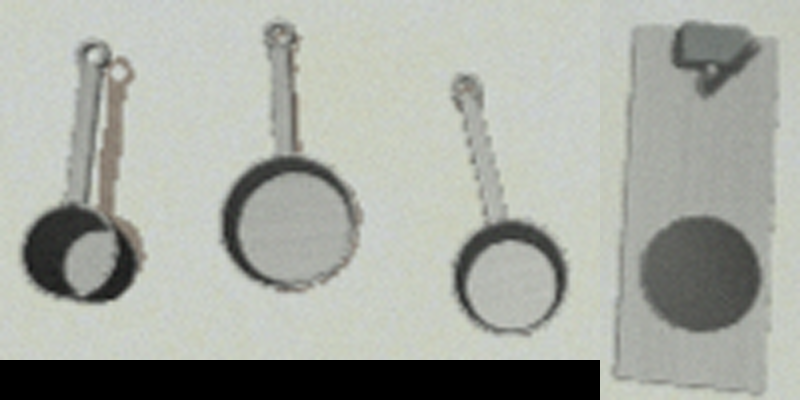

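View pics/scc.png

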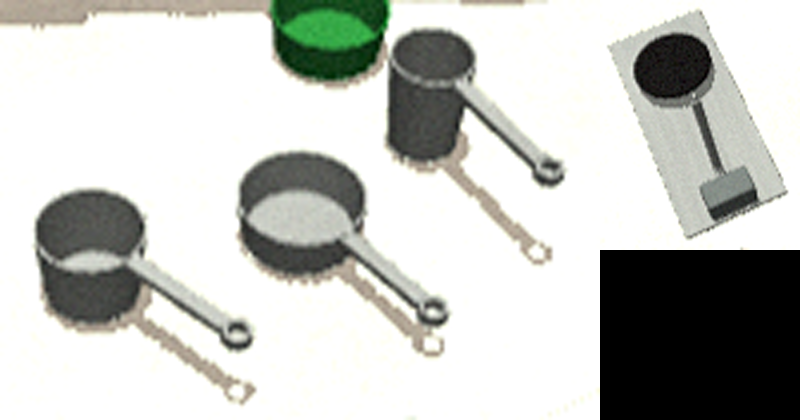

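```bash
cat >> h.py <<'E'
def tp(u,v): return ((u+.5)/4-.5+145,(v+.5)/4-.5+195)
def ts(u,v): return ((u-600+.5)/4-.5+362,(v+.5)/4-.5+185)
def sp(u,v): return ((u+.5)/4-.5+235,(v+.5)/4-.5+135)
def ss(u,v): return ((u-600)/2.38+128,v/2.38+235)
def tri(a,b):  # triangulate top px a, scene px b
    P=[np.c_[K@R,K@t] for c,K,R,t in(cal("top"),cal("scene"))]
    X=cv2.triangulatePoints(P[0],P[1],np.array(a,float).reshape(2,1),np.array(b,float).reshape(2,1)).ravel(); return X[:3]/X[3]
E
python3 - <<'E'
from h import *
np.set_printoptions(precision=4,suppress=True)
for n,e,ze,b,zb,es,bs in [("S",(94,54),.084,(80.5,253),.09,(548,172),(432,57)),("L",(281,36),.036,(289.5,223),.042,(433,311),(303,195)),("M",(466,90),.060,(510.5,277),.066,(236,333),(91,232))]:
    E=at("top",tp(*e),ze);B=at("top",tp(*b),zb);E2=at("scene",sp(*es),ze);B2=at("scene",sp(*bs),zb)
    for e_,b_ in((E,B),(E2,B2)):
        d=(e_-b_)[:2];print(n,e_[:2],b_[:2],np.hypot(*d),np.degrees(np.arctan2(d[1],d[0])))
C=[at("top",ts(*p),.006)[:2] for p in((634,25),(778,37),(765,392),(615,377))];print(np.array(C))
C=[at("scene",ss(*p),.006)[:2] for p in((609,45),(698,10),(787,190),(690,238))];print(np.array(C))
for z in(.022,.034,.046):print(at("top",ts(701,273),z),at("scene",ss(674,65),z))
print("tip",at("top",ts(707,78),.16),at("top",ts(757,45),.16),at("scene",ss(696,100),.16))
E
```

```text
S [0.5683 0.3363] [0.4257 0.3342] 0.14265350437159663 0.8167224006386157
S [0.5683 0.3368] [0.4295 0.3405] 0.13888222764330166 -1.5521697662440765
L [0.595  0.2109] [0.4549 0.1976] 0.1407941298184799 5.428710577532528
L [0.5966 0.2137] [0.4573 0.2009] 0.13989287137661516 5.249004762805564
M [0.5506 0.0717] [0.4155 0.0374] 0.13946694739955393 14.272041476736364
M [0.5517 0.073 ] [0.4209 0.0372] 0.13558704265185242 15.296310001962183
[[ 0.6487 -0.2578]
 [ 0.6406 -0.3674]
 [ 0.3722 -0.3437]
 [ 0.3816 -0.2346]]
[[ 0.3767 -0.3409]
 [ 0.387  -0.2347]
 [ 0.6515 -0.2564]
 [ 0.6449 -0.3623]]
[ 0.4566 -0.2968  0.022 ] [ 0.455  -0.2919  0.022 ]
[ 0.455  -0.2939  0.034 ] [ 0.4638 -0.2933  0.034 ]
[ 0.4533 -0.2909  0.046 ] [ 0.4727 -0.2947  0.046 ]
tip [ 0.5692 -0.2724  0.16  ] [ 0.5925 -0.3071  0.16  ] [ 0.6042 -0.307   0.16  ]
```

```bash
cat >> h.py <<'E'
def pose():
    s=env.get_state(); w,x,y,z=s["orientation"]; return np.array(s["tcp_pos"]),np.degrees(np.arctan2(2*(x*y+w*z),1-2*(y*y+z*z))),s
def plan(target,yaw,n,start=None,prev=None):
    p,ya=start or pose()[:2]; dy=(yaw-ya+180)%360-180; d=(np.array(target)-p)*1000/n
    print("start",p.round(4),round(ya,2),"dyaw",round(dy,2),"n",n)
    for i in range(n):
        a=np.radians(ya+dy*i/n); print(dict(x=round(float(d[0]*np.cos(a)+d[1]*np.sin(a)),1),y=round(float(d[0]*np.sin(a)-d[1]*np.cos(a)),1),z=round(float(-d[2]),1),roll=round(-dy/n,2)))
E
python3 -c "
from h import *
plan((.531,.206,.11),185.3,12)"
```

```text
start [0.242  0.5211 0.2305] 155.09 dyaw 30.21 n 12
{'x': -32.9, 'y': -13.7, 'z': 10.0, 'roll': np.float64(-2.52)}
{'x': -32.3, 'y': -15.1, 'z': 10.0, 'roll': np.float64(-2.52)}
{'x': -31.6, 'y': -16.5, 'z': 10.0, 'roll': np.float64(-2.52)}
{'x': -30.8, 'y': -17.9, 'z': 10.0, 'roll': np.float64(-2.52)}
{'x': -30.0, 'y': -19.2, 'z': 10.0, 'roll': np.float64(-2.52)}
{'x': -29.1, 'y': -20.5, 'z': 10.0, 'roll': np.float64(-2.52)}
{'x': -28.2, 'y': -21.8, 'z': 10.0, 'roll': np.float64(-2.52)}
{'x': -27.2, 'y': -23.0, 'z': 10.0, 'roll': np.float64(-2.52)}
{'x': -26.2, 'y': -24.2, 'z': 10.0, 'roll': np.float64(-2.52)}
{'x': -25.1, 'y': -25.3, 'z': 10.0, 'roll': np.float64(-2.52)}
{'x': -24.0, 'y': -26.4, 'z': 10.0, 'roll': np.float64(-2.52)}
{'x': -22.8, 'y': -27.4, 'z': 10.0, 'roll': np.float64(-2.52)}
```

Call:
servo_tool(increments=[{"grip":0,"x":-33,"y":-14,"z":10,"roll":-2.5},{"grip":0,"x":-32,"y":-15,"z":10,"roll":-2.5},{"grip":0,"x":-31.5,"y":-16.5,"z":10,"roll":-2.5},{"grip":0,"x":-31,"y":-18,"z":10,"roll":-2.5},{"grip":0,"x":-30,"y":-19,"z":10,"roll":-2.5}], grip_force=110)

```text
clock: 0.52
tcp_pos: [0.3629, 0.3887, 0.1805]
orientation: [-0.0, 0.107, 0.994, -0.0]
wrist_force: [0.8, 0.1, -0.5]
finger_gap: 0.0851
grip_force: 0.0
```

Call:
servo_tool(increments=[{"grip":0,"x":-29,"y":-20.5,"z":10,"roll":-2.5},{"grip":0,"x":-28,"y":-22,"z":10,"roll":-2.5},{"grip":0,"x":-27,"y":-23,"z":10,"roll":-2.5},{"grip":0,"x":-26,"y":-24,"z":10,"roll":-2.5},{"grip":0,"x":-25,"y":-25.5,"z":10,"roll":-2.5}])

```text
clock: 0.93
tcp_pos: [0.4823, 0.2569, 0.1305]
orientation: [-0.0, -0.002, 1.0, 0.0]
wrist_force: [1.3, 0.3, 0.3]
finger_gap: 0.0854
grip_force: 0.0
```

Call:
servo_tool(increments=[{"grip":0,"x":-24,"y":-26.5,"z":10,"roll":-2.5},{"grip":0,"x":-23,"y":-27.5,"z":10,"roll":-2.5},{"grip":0,"x":0,"y":0,"z":0,"roll":0}])

```text
clock: 1.18
tcp_pos: [0.533, 0.2007, 0.1089]
orientation: [-0.0, -0.042, 0.999, -0.001]
wrist_force: [0.3, -0.1, -0.2]
finger_gap: 0.0855
grip_force: 0.0
```

```bash
python3 -c "
from h import *
plan((.531,.206,.017),185.3,3)"
```

```text
start [0.533  0.2007 0.1089] -175.17 dyaw 0.47 n 3
{'x': 0.5, 'y': 1.8, 'z': 30.6, 'roll': np.float64(-0.16)}
{'x': 0.5, 'y': 1.8, 'z': 30.6, 'roll': np.float64(-0.16)}
{'x': 0.5, 'y': 1.8, 'z': 30.6, 'roll': np.float64(-0.16)}
```

Call:
servo_tool(increments=[{"grip":0,"x":1.5,"y":5.5,"z":30},{"grip":0,"z":31},{"grip":0,"z":31},{"grip":1},{"grip":1}])

```text
invalid input at $.increments[0]: expected keys grip, x, y, z, roll
```

Call:
servo_tool(increments=[{"grip":1},{"grip":1},{"grip":1}])

```text
invalid input at $.increments[0]: expected keys grip, x, y, z, roll
```

```bash
python3 -c "
from h import *
p,y,s=pose();print(p,y,s['wrist_force'],s['ft_torque'],s['finger_gap'],s['grip_force'])"
```

```text
[0.53304966 0.20074516 0.10887151] -175.1742112733265 [ 0.33822958 -0.06862522 -0.19580939] [ 0.06464343  0.02091934 -0.02067554] 0.08547760633948029 0.0
```

Call:
servo_tool(increments=[{"grip":0,"x":1.5,"y":5.5,"z":30,"roll":-0.5},{"grip":0,"x":0,"y":0,"z":31,"roll":0},{"grip":0,"x":0,"y":0,"z":31,"roll":0},{"grip":1,"x":0,"y":0,"z":0,"roll":0},{"grip":1,"x":0,"y":0,"z":0,"roll":0}])

```text
clock: 1.6
tcp_pos: [0.5256, 0.2106, 0.0178]
orientation: [-0.003, -0.049, 0.999, -0.0]
wrist_force: [0.3, 0.1, -0.7]
finger_gap: 0.0637
grip_force: 0.0
```

Call:
servo_tool(increments=[{"grip":1,"x":0,"y":0,"z":0,"roll":0},{"grip":1,"x":0,"y":0,"z":0,"roll":0},{"grip":1,"x":0,"y":0,"z":0,"roll":0}])

```text
clock: 1.85
tcp_pos: [0.5296, 0.2114, 0.0215]
orientation: [0.002, -0.049, 0.999, 0.0]
wrist_force: [0.3, 0.2, 0.4]
finger_gap: 0.0254
grip_force: 0.0
```

```bash
python3 -c "
from h import *
p,y,s=pose();print(p,y,s['wrist_force'],s['ft_torque'],s['finger_gap'],s['grip_force'])"
```

```text
[0.52964935 0.21142483 0.02151581] -174.40249223351384 [0.26404587 0.18812455 0.43090761] [0.01331993 0.04152859 0.01434342] 0.025426309187007452 0.0
```

Call:
servo_tool(increments=[{"grip":0.5,"x":0,"y":-5,"z":0,"roll":0},{"grip":0.9,"x":0,"y":0,"z":0,"roll":0},{"grip":1,"x":0,"y":0,"z":1.5,"roll":0},{"grip":1,"x":0,"y":0,"z":0,"roll":0},{"grip":1,"x":0,"y":0,"z":0,"roll":0}])

```text
clock: 2.27
tcp_pos: [0.5291, 0.206, 0.0188]
orientation: [0.001, -0.049, 0.999, 0.0]
wrist_force: [0.1, -0.7, 4.9]
finger_gap: 0.0117
grip_force: 107.2
```

Call:
servo_tool(increments=[{"grip":1,"x":0,"y":0,"z":0,"roll":0},{"grip":1,"x":0,"y":0,"z":0,"roll":0},{"grip":1,"x":0,"y":0,"z":0,"roll":0}])

```text
clock: 2.52
tcp_pos: [0.5291, 0.206, 0.0187]
orientation: [0.001, -0.049, 0.999, 0.0]
wrist_force: [-0.6, -0.4, 5.1]
finger_gap: 0.0116
grip_force: 107.2
```

```bash
python3 -c "
from h import *
p,y,s=pose();print(p,y,s['wrist_force'],s['ft_torque'],s['finger_gap'],s['grip_force'])"
```

```text
[0.52908061 0.20597876 0.01871548] -174.41144316567272 [-0.62714542 -0.41132058  5.10780893] [0.00337047 0.26497206 0.06977859] 0.011605491211309474 107.227463722229
```

Call:
servo_tool(increments=[{"grip":1,"x":0,"y":0,"z":-10,"roll":0},{"grip":1,"x":0,"y":0,"z":-26,"roll":0},{"grip":1,"x":0,"y":0,"z":-40,"roll":0},{"grip":1,"x":0,"y":0,"z":-40,"roll":0},{"grip":1,"x":0,"y":0,"z":-30,"roll":0}])

```text
clock: 2.93
tcp_pos: [0.5285, 0.2059, 0.1669]
orientation: [0.001, -0.049, 0.999, 0.0]
wrist_force: [0.8, 0.4, -2.4]
finger_gap: 0.0118
grip_force: 107.5
```

Call:
servo_tool(increments=[{"grip":1,"x":0,"y":0,"z":-10,"roll":0},{"grip":1,"x":0,"y":0,"z":0,"roll":0},{"grip":1,"x":0,"y":0,"z":0,"roll":0},{"grip":1,"x":0,"y":0,"z":0,"roll":0},{"grip":1,"x":0,"y":0,"z":0,"roll":0}])

```text
clock: 3.35
tcp_pos: [0.5268, 0.2054, 0.1711]
orientation: [-0.002, -0.049, 0.999, -0.0]
wrist_force: [0.3, 0.0, -2.2]
finger_gap: 0.0117
grip_force: 107.5
```

```bash
python3 -c "
from h import *
p,y,s=pose();print(p,y,s['wrist_force'],s['ft_torque'],s['finger_gap'],s['grip_force'],s['orientation'])
plan((.529,-.300,.175),175.2,15)"
```

```text
[0.52682228 0.20543171 0.17108358] -174.41427734753938 [ 0.31732168  0.01297055 -2.19242561] [-0.02602987 -0.09001545  0.07991259] 0.011730357154342367 107.46074438095093 [-2.39013340e-03 -4.87258997e-02  9.98809242e-01 -4.15636552e-04]
start [0.5268 0.2054 0.1711] -174.41 dyaw -10.39 n 15
{'x': 3.1, 'y': -33.5, 'z': -0.3, 'roll': np.float64(0.69)}
{'x': 2.7, 'y': -33.6, 'z': -0.3, 'roll': np.float64(0.69)}
{'x': 2.3, 'y': -33.6, 'z': -0.3, 'roll': np.float64(0.69)}
{'x': 1.9, 'y': -33.6, 'z': -0.3, 'roll': np.float64(0.69)}
{'x': 1.5, 'y': -33.7, 'z': -0.3, 'roll': np.float64(0.69)}
{'x': 1.1, 'y': -33.7, 'z': -0.3, 'roll': np.float64(0.69)}
{'x': 0.7, 'y': -33.7, 'z': -0.3, 'roll': np.float64(0.69)}
{'x': 0.3, 'y': -33.7, 'z': -0.3, 'roll': np.float64(0.69)}
{'x': -0.1, 'y': -33.7, 'z': -0.3, 'roll': np.float64(0.69)}
{'x': -0.5, 'y': -33.7, 'z': -0.3, 'roll': np.float64(0.69)}
{'x': -0.9, 'y': -33.7, 'z': -0.3, 'roll': np.float64(0.69)}
{'x': -1.3, 'y': -33.7, 'z': -0.3, 'roll': np.float64(0.69)}
{'x': -1.7, 'y': -33.7, 'z': -0.3, 'roll': np.float64(0.69)}
{'x': -2.2, 'y': -33.6, 'z': -0.3, 'roll': np.float64(0.69)}
{'x': -2.6, 'y': -33.6, 'z': -0.3, 'roll': np.float64(0.69)}
```

Call:
servo_tool(increments=[{"grip":1,"x":3,"y":-20,"z":-1,"roll":0.7},{"grip":1,"x":3,"y":-36,"z":-1,"roll":0.7},{"grip":1,"x":2.5,"y":-38,"z":-1,"roll":0.7},{"grip":1,"x":2,"y":-38,"z":-1,"roll":0.7},{"grip":1,"x":1.5,"y":-38,"z":0,"roll":0.7}])

```text
clock: 3.77
tcp_pos: [0.5272, 0.0342, 0.176]
orientation: [-0.002, -0.018, 1.0, 0.0]
wrist_force: [0.8, 0.2, -2.8]
finger_gap: 0.0116
grip_force: 107.5
```

Call:
servo_tool(increments=[{"grip":1,"x":1,"y":-38,"z":0,"roll":0.7},{"grip":1,"x":0.5,"y":-38,"z":0,"roll":0.7},{"grip":1,"x":0,"y":-38,"z":0,"roll":0.7},{"grip":1,"x":0,"y":-38,"z":0,"roll":0.7},{"grip":1,"x":-0.5,"y":-38,"z":0,"roll":0.7}])

```text
clock: 4.18
tcp_pos: [0.5284, -0.156, 0.1758]
orientation: [-0.001, 0.013, 1.0, 0.001]
wrist_force: [0.6, 1.2, -2.4]
finger_gap: 0.0116
grip_force: 107.5
```

Call:
servo_tool(increments=[{"grip":1,"x":-1,"y":-38,"z":0,"roll":0.7},{"grip":1,"x":-1.5,"y":-38,"z":0,"roll":0.7},{"grip":1,"x":-2,"y":-36,"z":0,"roll":0.7},{"grip":1,"x":-2,"y":-24,"z":0,"roll":0.7},{"grip":1,"x":-2,"y":-10,"z":0,"roll":0.7}])

```text
clock: 4.6
tcp_pos: [0.5307, -0.3043, 0.1752]
orientation: [-0.001, 0.045, 0.999, 0.0]
wrist_force: [-0.4, 0.1, -2.7]
finger_gap: 0.0115
grip_force: 107.6
```

Call:
servo_tool(increments=[{"grip":1,"x":0,"y":0,"z":0,"roll":0},{"grip":1,"x":0,"y":0,"z":0,"roll":0},{"grip":1,"x":0,"y":0,"z":0,"roll":0},{"grip":1,"x":0,"y":0,"z":0,"roll":0}])

```text
clock: 4.93
tcp_pos: [0.5318, -0.2991, 0.1774]
orientation: [-0.0, 0.042, 0.999, 0.001]
wrist_force: [-0.5, 0.3, -1.9]
finger_gap: 0.0117
grip_force: 107.6
```

```bash
python3 - <<'E'
from h import *
p,y,s=pose();print(p,y,s['wrist_force'],s['ft_torque'])
t=env.read_camera("top")[:,:,::-1]; s=env.read_camera("scene")[:,:,::-1]
a=np.radians(y+180); e=p+[.067*np.cos(a),.067*np.sin(a),.0173]
g=lambda im:np.clip(im.astype(float)*1.5,0,255).astype(np.uint8)
o=[]
for n,im in(("top",t),("scene",s)):
    for q in (e,(.596,-.307,.16)): print(n,pix(n,q))
    u,v=pix(n,e).round().astype(int); print(n,"origin",u-33,v-40)
    o.append(cv2.resize(g(im[v-40:v+40,u-33:u+33]),None,fx=6,fy=6,interpolation=cv2.INTER_CUBIC))
cv2.imwrite("pics/h1.png",np.hstack(o))
E
```

```text
[ 0.53181976 -0.29905871  0.17739039] 175.2054591311475 [-0.48093615  0.32085088 -1.93084226] [-0.03655609 -0.12073391 -0.02981779]
top [403.43732605 190.19118895]
top [400.77684762 194.60748095]
top origin 370 150
scene [165.3675999  266.05918574]
scene [166.78260985 274.41284554]
scene origin 132 226
```

View pics/h1.png

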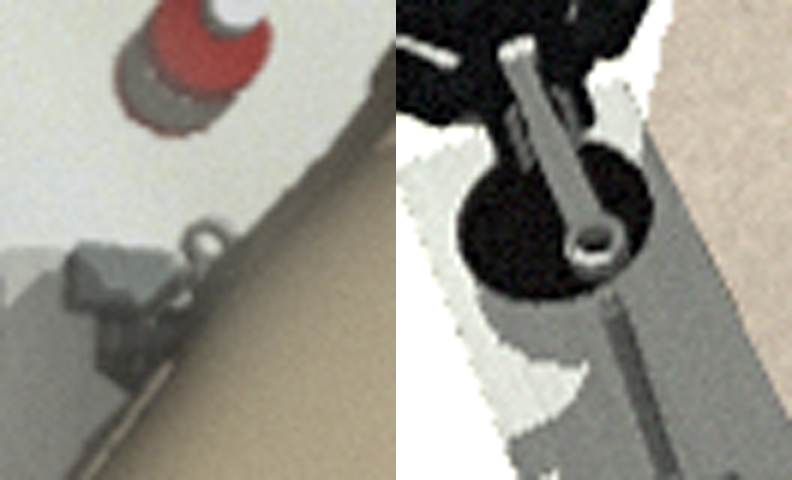

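Call:
servo_tool(increments=[{"grip":1,"x":3,"y":-2.5,"z":4,"roll":0},{"grip":1,"x":0,"y":0,"z":0,"roll":0},{"grip":1,"x":0,"y":0,"z":0,"roll":0},{"grip":1,"x":0,"y":0,"z":0,"roll":0},{"grip":1,"x":0,"y":0,"z":0,"roll":0}])

```text
clock: 5.45
tcp_pos: [0.5287, -0.3032, 0.1739]
orientation: [0.0, 0.043, 0.999, 0.0]
wrist_force: [0.6, 0.2, -2.2]
finger_gap: 0.0117
grip_force: 107.6
```

```bash
cat >> h.py <<'E'
def look(name,L=.067,h=.0173,k=8):
    p,y,s=pose();print(p.round(4),round(y,2),s['wrist_force'].round(2),s['ft_torque'].round(3),s["orientation"].round(4))
    a=np.radians(y+180); e=p+[L*np.cos(a),L*np.sin(a),h]; print("eye",e.round(4)); o=[]
    for n in("top","scene"):
        im=env.read_camera(n)[:,:,::-1]; u,v=pix(n,e).round().astype(int)
        print(n,"eye",pix(n,e).round(2),"tip",pix(n,TIP).round(2),"origin",u-24,v-25)
        c=np.clip(im[v-25:v+35,u-24:u+24].astype(float)*1.7,0,255).astype(np.uint8)
        o.append(cv2.resize(c,None,fx=k,fy=k,interpolation=cv2.INTER_CUBIC))
    cv2.imwrite(f"pics/{name}.png",np.hstack(o))
TIP=(.595,-.307,.16)
E
python3 -c "
from h import *
look('h2')"
```

```text
[ 0.5287 -0.3032  0.1739] 175.08 [ 0.57  0.16 -2.19] [-0.009 -0.175 -0.044] [1.000e-04 4.290e-02 9.991e-01 0.000e+00]
eye [ 0.5955 -0.3089  0.1912]
top eye [404.74 191.71] tip [400.8  194.97] origin 381 167
scene eye [163.28 266.86] tip [166.59 274.1 ] origin 139 242
```

View pics/h2.png

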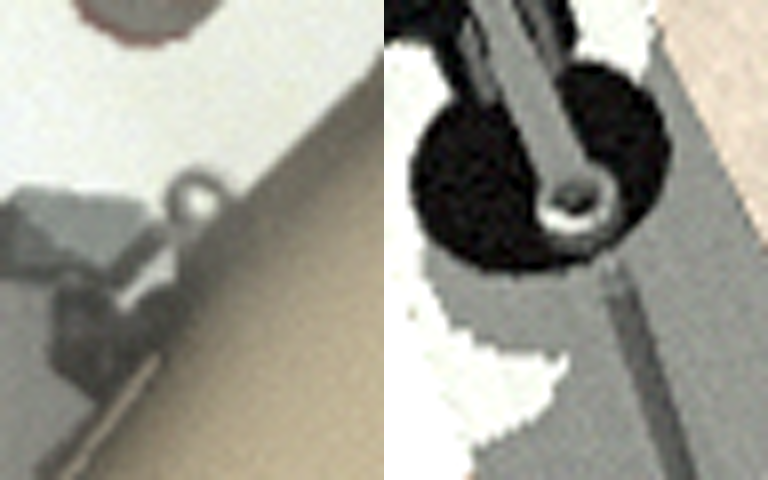

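Call:
servo_tool(increments=[{"grip":1,"x":0,"y":1.7,"z":8,"roll":0},{"grip":1,"x":0,"y":0,"z":8,"roll":0},{"grip":1,"x":0,"y":0,"z":4,"roll":0},{"grip":1,"x":0,"y":0,"z":1,"roll":0},{"grip":1,"x":0,"y":0,"z":0,"roll":0}])

```text
clock: 5.97
tcp_pos: [0.5284, -0.3011, 0.1517]
orientation: [-0.001, 0.043, 0.999, 0.001]
wrist_force: [0.4, 0.2, -2.9]
finger_gap: 0.0114
grip_force: 107.6
```

Call:
servo_tool(increments=[{"grip":1,"x":0,"y":0,"z":1,"roll":0},{"grip":1,"x":0,"y":0,"z":1,"roll":0},{"grip":1,"x":0,"y":0,"z":1,"roll":0},{"grip":1,"x":0,"y":0,"z":1,"roll":0},{"grip":1,"x":0,"y":0,"z":0,"roll":0}])

```text
clock: 6.38
tcp_pos: [0.5288, -0.3015, 0.1487]
orientation: [0.0, 0.043, 0.999, 0.0]
wrist_force: [0.5, -0.4, -2.2]
finger_gap: 0.0115
grip_force: 107.6
```

Call:
servo_tool(increments=[{"grip":1,"x":0,"y":0,"z":1,"roll":0},{"grip":1,"x":0,"y":0,"z":1,"roll":0},{"grip":1,"x":0,"y":0,"z":1,"roll":0},{"grip":1,"x":0,"y":0,"z":1,"roll":0},{"grip":1,"x":0,"y":0,"z":0,"roll":0}])

```text
clock: 6.8
tcp_pos: [0.5287, -0.3014, 0.1445]
orientation: [-0.0, 0.043, 0.999, 0.0]
wrist_force: [-0.6, -0.5, -3.3]
finger_gap: 0.0119
grip_force: 107.6
```

```bash
python3 -c "
from h import *
look('h3')"
```

```text
[ 0.5287 -0.3014  0.1445] 175.09 [-0.58 -0.5  -3.27] [ 0.013 -0.121  0.019] [-2.000e-04  4.290e-02  9.991e-01  2.000e-04]
eye [ 0.5955 -0.3071  0.1618]
top eye [401.01 194.63] tip [400.8  194.97] origin 377 170
scene eye [166.49 273.84] tip [166.59 274.1 ] origin 142 249
```

Call:
servo_tool(increments=[{"grip":1,"x":0,"y":0,"z":1,"roll":0},{"grip":1,"x":0,"y":0,"z":1,"roll":0},{"grip":1,"x":0,"y":0,"z":1,"roll":0},{"grip":1,"x":0,"y":0,"z":1,"roll":0},{"grip":1,"x":0,"y":0,"z":0,"roll":0}])

```text
clock: 7.32
tcp_pos: [0.5287, -0.3014, 0.1405]
orientation: [-0.0, 0.043, 0.999, 0.0]
wrist_force: [-0.1, 0.3, -2.2]
finger_gap: 0.0116
grip_force: 107.6
```

Call:
servo_tool(increments=[{"grip":1,"x":0,"y":0,"z":1,"roll":0},{"grip":1,"x":0,"y":0,"z":1,"roll":0},{"grip":1,"x":0,"y":0,"z":1,"roll":0},{"grip":1,"x":0,"y":0,"z":1,"roll":0},{"grip":1,"x":0,"y":0,"z":0,"roll":0}])

```text
clock: 7.73
tcp_pos: [0.5287, -0.3014, 0.1365]
orientation: [-0.0, 0.043, 0.999, 0.0]
wrist_force: [-1.0, -0.4, -3.2]
finger_gap: 0.0114
grip_force: 107.6
```

```bash
python3 -c "
from h import *
look('h4')"
```

```text
[ 0.5287 -0.3014  0.1365] 175.09 [-1.01 -0.4  -3.2 ] [-0.016 -0.138  0.031] [-1.000e-04  4.280e-02  9.991e-01  2.000e-04]
eye [ 0.5955 -0.3071  0.1538]
top eye [400.2  195.39] tip [400.8  194.97] origin 376 170
scene eye [167.15 275.78] tip [166.59 274.1 ] origin 143 251
```

View pics/h4.png

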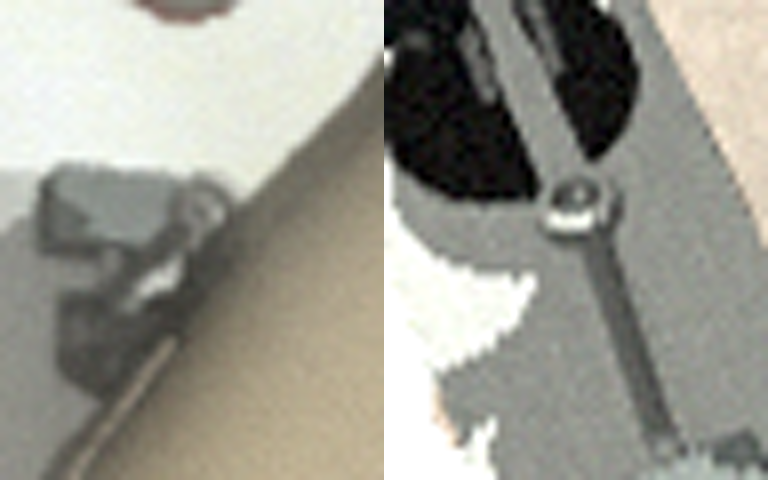

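Call:
servo_tool(increments=[{"grip":1,"x":0,"y":0,"z":2,"roll":0},{"grip":1,"x":0,"y":0,"z":2,"roll":0},{"grip":1,"x":0,"y":0,"z":3,"roll":0},{"grip":1,"x":0,"y":0,"z":3,"roll":0},{"grip":1,"x":0,"y":0,"z":0,"roll":0}])

```text
clock: 8.25
tcp_pos: [0.5284, -0.3012, 0.1258]
orientation: [-0.001, 0.043, 0.999, 0.0]
wrist_force: [0.7, -0.4, -3.0]
finger_gap: 0.0117
grip_force: 107.6
```

Call:
servo_tool(increments=[{"grip":1,"x":0,"y":0,"z":3,"roll":0},{"grip":1,"x":0,"y":0,"z":3,"roll":0},{"grip":1,"x":0,"y":0,"z":3,"roll":0},{"grip":1,"x":0,"y":0,"z":3,"roll":0},{"grip":1,"x":0,"y":0,"z":0,"roll":0}])

```text
clock: 8.67
tcp_pos: [0.5284, -0.3012, 0.1139]
orientation: [-0.001, 0.043, 0.999, 0.0]
wrist_force: [-1.4, 0.3, -2.4]
finger_gap: 0.0115
grip_force: 107.6
```

```bash
cat >> h.py <<'E'
def st():
    p,y,s=pose();print(p.round(4),round(y,2),s['wrist_force'].round(2),s['ft_torque'].round(3),s["orientation"].round(4),s["finger_gap"])
E
python3 -c "
from h import *
st()"
```

```text
[ 0.5284 -0.3012  0.1139] 175.09 [-1.39  0.32 -2.44] [-0.021 -0.128  0.008] [-5.000e-04  4.290e-02  9.991e-01  4.000e-04] 0.011452709229577765
```

Call:
servo_tool(increments=[{"grip":1,"x":0,"y":0,"z":4,"roll":0},{"grip":1,"x":0,"y":0,"z":4,"roll":0},{"grip":1,"x":0,"y":0,"z":4,"roll":0},{"grip":1,"x":0,"y":0,"z":4,"roll":0},{"grip":1,"x":0,"y":0,"z":0,"roll":0}])

```text
clock: 9.08
tcp_pos: [0.5283, -0.301, 0.0976]
orientation: [-0.001, 0.043, 0.999, 0.001]
wrist_force: [0.3, 1.0, -1.9]
finger_gap: 0.0116
grip_force: 107.6
```

Call:
servo_tool(increments=[{"grip":1,"x":0,"y":0,"z":4,"roll":0},{"grip":1,"x":0,"y":0,"z":4,"roll":0},{"grip":1,"x":0,"y":0,"z":4,"roll":0},{"grip":1,"x":0,"y":0,"z":2,"roll":0},{"grip":1,"x":0,"y":0,"z":0,"roll":0}])

```text
clock: 9.5
tcp_pos: [0.5285, -0.3012, 0.084]
orientation: [-0.0, 0.043, 0.999, 0.0]
wrist_force: [0.5, 0.5, -2.7]
finger_gap: 0.0117
grip_force: 107.6
```

```bash
python3 -c "
from h import *
st()"
```

```text
[ 0.5285 -0.3012  0.084 ] 175.09 [ 0.49  0.51 -2.66] [ 0.011 -0.15  -0.005] [-5.000e-04  4.290e-02  9.991e-01  4.000e-04] 0.011691451603215651
```

Call:
servo_tool(increments=[{"grip":1,"x":0,"y":0,"z":4,"roll":0},{"grip":1,"x":0,"y":0,"z":4,"roll":0},{"grip":1,"x":0,"y":0,"z":4,"roll":0},{"grip":1,"x":0,"y":0,"z":4,"roll":0},{"grip":1,"x":0,"y":0,"z":3,"roll":0}])

```text
clock: 9.92
tcp_pos: [0.5286, -0.3013, 0.0651]
orientation: [-0.0, 0.043, 0.999, 0.0]
wrist_force: [0.6, 0.2, -2.1]
finger_gap: 0.0119
grip_force: 107.6
```

Call:
servo_tool(increments=[{"grip":1,"x":0,"y":0,"z":1,"roll":0},{"grip":1,"x":0,"y":0,"z":1,"roll":0},{"grip":1,"x":0,"y":0,"z":1,"roll":0},{"grip":1,"x":0,"y":0,"z":1,"roll":0},{"grip":1,"x":0,"y":0,"z":0,"roll":0}])

```text
clock: 10.33
tcp_pos: [0.5289, -0.3014, 0.0617]
orientation: [0.0, 0.043, 0.999, 0.0]
wrist_force: [-0.7, 0.5, -1.9]
finger_gap: 0.0115
grip_force: 107.6
```

Call:
servo_tool(increments=[{"grip":1,"x":0,"y":0,"z":1,"roll":0},{"grip":1,"x":0,"y":0,"z":1,"roll":0},{"grip":1,"x":0,"y":0,"z":1,"roll":0},{"grip":1,"x":0,"y":0,"z":0,"roll":0},{"grip":1,"x":0,"y":0,"z":0,"roll":0}])

```text
clock: 10.75
tcp_pos: [0.5288, -0.3014, 0.0587]
orientation: [-0.0, 0.043, 0.999, 0.0]
wrist_force: [0.9, -0.5, -3.0]
finger_gap: 0.0117
grip_force: 107.6
```

```bash
python3 -c "
from h import *
st()"
```

```text
[ 0.5288 -0.3014  0.0587] 175.09 [ 0.93 -0.46 -2.96] [-0.016 -0.149 -0.014] [-0.000e+00  4.290e-02  9.991e-01  1.000e-04] 0.01168743214054784
```

No contact yet; continue down in 4 mm steps.

Call:
servo_tool(increments=[{"grip":1,"x":0,"y":0,"z":1,"roll":0},{"grip":1,"x":0,"y":0,"z":1,"roll":0},{"grip":1,"x":0,"y":0,"z":1,"roll":0},{"grip":1,"x":0,"y":0,"z":1,"roll":0},{"grip":1,"x":0,"y":0,"z":0,"roll":0}])

```text
clock: 11.17
tcp_pos: [0.5287, -0.3013, 0.0545]
orientation: [-0.0, 0.043, 0.999, 0.0]
wrist_force: [0.0, 0.7, -2.5]
finger_gap: 0.0118
grip_force: 107.6
```

Call:
servo_tool(increments=[{"grip":1,"x":0,"y":0,"z":1,"roll":0},{"grip":1,"x":0,"y":0,"z":1,"roll":0},{"grip":1,"x":0,"y":0,"z":1,"roll":0},{"grip":1,"x":0,"y":0,"z":1,"roll":0},{"grip":1,"x":0,"y":0,"z":0,"roll":0}])

```text
clock: 11.58
tcp_pos: [0.529, -0.3015, 0.0508]
orientation: [0.0, 0.043, 0.999, -0.0]
wrist_force: [-0.0, -0.2, -0.5]
finger_gap: 0.0121
grip_force: 107.8
```

Call:
servo_tool(increments=[{"grip":1,"x":0,"y":0,"z":1,"roll":0},{"grip":1,"x":0,"y":0,"z":1,"roll":0},{"grip":1,"x":0,"y":0,"z":0,"roll":0},{"grip":1,"x":0,"y":0,"z":0,"roll":0}])

```text
clock: 11.92
tcp_pos: [0.5292, -0.3016, 0.0493]
orientation: [0.0, 0.043, 0.999, -0.0]
wrist_force: [0.6, 1.4, 2.9]
finger_gap: 0.0117
grip_force: 108.3
```

```bash
python3 -c "
from h import *
st()"
```

```text
[ 0.5292 -0.3016  0.0493] 175.09 [0.57 1.4  2.86] [ 0.169 -0.063  0.008] [ 5.000e-04  4.280e-02  9.991e-01 -2.000e-04] 0.011688410793578873
```

Call:
servo_tool(increments=[{"grip":1,"x":0,"y":0,"z":1,"roll":0},{"grip":1,"x":0,"y":0,"z":1,"roll":0},{"grip":1,"x":0,"y":0,"z":0,"roll":0},{"grip":1,"x":0,"y":0,"z":0,"roll":0},{"grip":1,"x":0,"y":0,"z":0,"roll":0}])

```text
clock: 12.33
tcp_pos: [0.5295, -0.3018, 0.0476]
orientation: [0.001, 0.043, 0.999, -0.0]
wrist_force: [0.2, 1.8, 6.2]
finger_gap: 0.0116
grip_force: 108.8
```

```bash
python3 -c "
from h import *
st()"
```

```text
[ 0.5295 -0.3018  0.0476] 175.09 [0.24 1.8  6.19] [ 0.303 -0.077 -0.03 ] [ 8.000e-04  4.280e-02  9.991e-01 -4.000e-04] 0.011631493339303143
```

Call:
servo_tool(increments=[{"grip":1,"x":0,"y":0,"z":0,"roll":0},{"grip":1,"x":0,"y":0,"z":-1.5,"roll":0},{"grip":1,"x":0,"y":0,"z":-1.5,"roll":0},{"grip":1,"x":0,"y":0,"z":-0.5,"roll":0},{"grip":1,"x":0,"y":0,"z":0,"roll":0}])

```text
clock: 12.75
tcp_pos: [0.529, -0.3016, 0.0502]
orientation: [0.0, 0.043, 0.999, -0.0]
wrist_force: [2.4, 0.0, 1.6]
finger_gap: 0.0113
grip_force: 108.0
```

Call:
servo_tool(increments=[{"grip":0.6,"x":0,"y":0,"z":0,"roll":0},{"grip":0.3,"x":0,"y":0,"z":0,"roll":0},{"grip":0,"x":0,"y":0,"z":0,"roll":0},{"grip":0,"x":0,"y":0,"z":0,"roll":0},{"grip":0,"x":0,"y":0,"z":0,"roll":0}])

```text
clock: 13.17
tcp_pos: [0.5286, -0.3014, 0.05]
orientation: [-0.0, 0.043, 0.999, 0.0]
wrist_force: [0.3, 0.0, -0.4]
finger_gap: 0.0715
grip_force: 0.0
```

Call:
servo_tool(increments=[{"grip":0,"x":0,"y":0,"z":-20,"roll":0},{"grip":0,"x":0,"y":0,"z":-35,"roll":0},{"grip":0,"x":0,"y":0,"z":-20,"roll":0},{"grip":0,"x":0,"y":0,"z":0,"roll":0}])

```text
clock: 13.5
tcp_pos: [0.5313, -0.3033, 0.1305]
orientation: [0.003, 0.043, 0.999, -0.002]
wrist_force: [0.6, -1.5, 0.1]
finger_gap: 0.0853
grip_force: 0.0
```

```bash
python3 -c "
from h import *
st()
plan((.4864,.0552,.10),194.7,11)"
```

```text
[ 0.5313 -0.3033  0.1305] 175.09 [ 0.6  -1.45  0.14] [0.004 0.021 0.01 ] [ 0.0034  0.0428  0.9991 -0.0023] 0.08533061184760206
start [ 0.5313 -0.3033  0.1305] 175.09 dyaw 19.61 n 11
{'x': 6.9, 'y': 32.1, 'z': 2.8, 'roll': np.float64(-1.78)}
{'x': 5.9, 'y': 32.3, 'z': 2.8, 'roll': np.float64(-1.78)}
{'x': 4.8, 'y': 32.5, 'z': 2.8, 'roll': np.float64(-1.78)}
{'x': 3.8, 'y': 32.6, 'z': 2.8, 'roll': np.float64(-1.78)}
{'x': 2.8, 'y': 32.7, 'z': 2.8, 'roll': np.float64(-1.78)}
{'x': 1.8, 'y': 32.8, 'z': 2.8, 'roll': np.float64(-1.78)}
{'x': 0.8, 'y': 32.8, 'z': 2.8, 'roll': np.float64(-1.78)}
{'x': -0.2, 'y': 32.8, 'z': 2.8, 'roll': np.float64(-1.78)}
{'x': -1.3, 'y': 32.8, 'z': 2.8, 'roll': np.float64(-1.78)}
{'x': -2.3, 'y': 32.8, 'z': 2.8, 'roll': np.float64(-1.78)}
{'x': -3.3, 'y': 32.7, 'z': 2.8, 'roll': np.float64(-1.78)}
```

Call:
servo_tool(increments=[{"grip":0,"x":7,"y":20,"z":2,"roll":-1.8},{"grip":0,"x":6,"y":32,"z":2,"roll":-1.8},{"grip":0,"x":5,"y":36,"z":2,"roll":-1.8},{"grip":0,"x":4,"y":38,"z":2,"roll":-1.8},{"grip":0,"x":3,"y":38,"z":2,"roll":-1.8}])

```text
clock: 13.92
tcp_pos: [0.5054, -0.1354, 0.1145]
orientation: [-0.0, -0.036, 0.999, 0.0]
wrist_force: [-0.3, 0.7, 0.4]
finger_gap: 0.0856
grip_force: 0.0
```

Call:
servo_tool(increments=[{"grip":0,"x":2,"y":38,"z":2,"roll":-1.8},{"grip":0,"x":1,"y":38,"z":2,"roll":-1.8},{"grip":0,"x":0,"y":38,"z":2,"roll":-1.8},{"grip":0,"x":-1,"y":38,"z":2,"roll":-1.8},{"grip":0,"x":-2,"y":30,"z":2,"roll":-1.8}])

```text
clock: 14.33
tcp_pos: [0.481, 0.0462, 0.1046]
orientation: [-0.0, -0.115, 0.993, 0.0]
wrist_force: [0.8, 0.6, 0.3]
finger_gap: 0.0852
grip_force: 0.0
```

Call:
servo_tool(increments=[{"grip":0,"x":-3,"y":12,"z":2,"roll":-1.8},{"grip":0,"x":0,"y":0,"z":2,"roll":0},{"grip":0,"x":0,"y":0,"z":0,"roll":0},{"grip":0,"x":0,"y":0,"z":0,"roll":0},{"grip":0,"x":0,"y":0,"z":0,"roll":0}])

```text
clock: 14.75
tcp_pos: [0.4828, 0.0552, 0.1011]
orientation: [-0.0, -0.129, 0.992, -0.0]
wrist_force: [-0.0, 0.4, 0.7]
finger_gap: 0.0856
grip_force: 0.0
```

```bash
python3 - <<'E'
from h import *
st()
plan((.4864,.0552,.043),194.7,1)
for n in ("scene",):
    im=env.read_camera(n)[:,:,::-1]
    a=cv2.resize(np.clip(im[225:325,120:220].astype(float)*1.6,0,255).astype(np.uint8),(400,400),interpolation=cv2.INTER_CUBIC)
    t=env.read_camera("top")[:,:,::-1]
    b=cv2.resize(np.clip(t[185:285,340:440].astype(float)*1.6,0,255).astype(np.uint8),(400,400),interpolation=cv2.INTER_CUBIC)
    cv2.imwrite("pics/l1.png",np.hstack([a,b]))
E
```

```text
[0.4828 0.0552 0.1011] -165.22 [-0.02  0.4   0.69] [ 0.015 -0.001  0.021] [-1.000e-04 -1.286e-01  9.917e-01 -1.000e-04] 0.08563369667880767
start [0.4828 0.0552 0.1011] -165.22 dyaw -0.08 n 1
{'x': -3.5, 'y': -0.9, 'z': 58.1, 'roll': np.float64(0.08)}
```

View pics/l1.png

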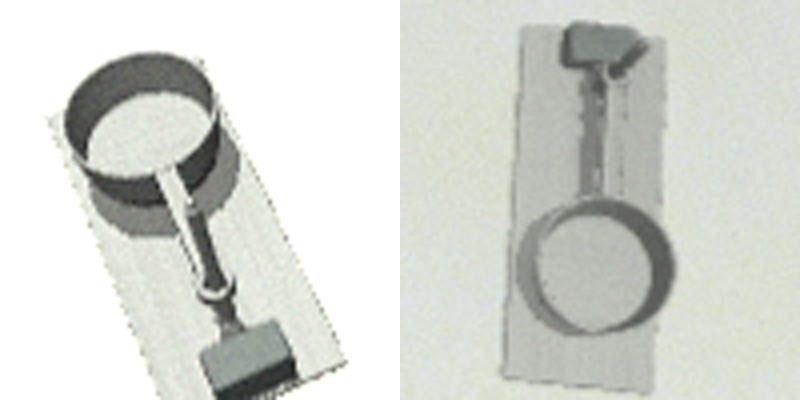

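Call:
servo_tool(increments=[{"grip":0,"x":-3.5,"y":-1,"z":20,"roll":0},{"grip":0,"x":0,"y":0,"z":25,"roll":0},{"grip":0,"x":0,"y":0,"z":13,"roll":0},{"grip":0,"x":0,"y":0,"z":0,"roll":0},{"grip":0.5,"x":0,"y":0,"z":0,"roll":0}])

```text
clock: 15.27
tcp_pos: [0.4858, 0.0555, 0.0429]
orientation: [-0.001, -0.129, 0.992, 0.0]
wrist_force: [0.2, 0.4, 0.7]
finger_gap: 0.0755
grip_force: 0.0
```

Call:
servo_tool(increments=[{"grip":0.7,"x":0,"y":0,"z":0,"roll":0},{"grip":0.9,"x":0,"y":0,"z":0,"roll":0},{"grip":1,"x":0,"y":0,"z":0,"roll":0},{"grip":1,"x":0,"y":0,"z":0,"roll":0},{"grip":1,"x":0,"y":0,"z":0,"roll":0}])

```text
clock: 15.68
tcp_pos: [0.4868, 0.0562, 0.044]
orientation: [0.001, -0.13, 0.992, 0.0]
wrist_force: [0.2, 2.9, 0.4]
finger_gap: 0.0128
grip_force: 53.7
```

Call:
servo_tool(increments=[{"grip":1,"x":0,"y":0,"z":0,"roll":0},{"grip":1,"x":0,"y":0,"z":0,"roll":0},{"grip":1,"x":0,"y":0,"z":0,"roll":0}])

```text
clock: 15.93
tcp_pos: [0.487, 0.0562, 0.0439]
orientation: [0.001, -0.13, 0.992, -0.0]
wrist_force: [0.5, 0.3, 4.3]
finger_gap: 0.0115
grip_force: 107.5
```

```bash
python3 -c "
from h import *
st()"
```

```text
[0.487  0.0562 0.0439] -165.11 [0.52 0.26 4.27] [0.049 0.067 0.006] [ 8.000e-04 -1.296e-01  9.916e-01 -1.000e-04] 0.011453497339481724
```

Call:
servo_tool(increments=[{"grip":1,"x":0,"y":0,"z":-10,"roll":0},{"grip":1,"x":0,"y":0,"z":-26,"roll":0},{"grip":1,"x":0,"y":0,"z":-40,"roll":0},{"grip":1,"x":0,"y":0,"z":-36,"roll":0},{"grip":1,"x":0,"y":0,"z":-15,"roll":0}])

```text
clock: 16.35
tcp_pos: [0.4878, 0.0561, 0.1751]
orientation: [0.002, -0.13, 0.992, -0.0]
wrist_force: [0.9, -0.6, -1.3]
finger_gap: 0.0116
grip_force: 107.6
```

Call:
servo_tool(increments=[{"grip":1,"x":0,"y":0,"z":-5,"roll":0},{"grip":1,"x":0,"y":0,"z":0,"roll":0},{"grip":1,"x":0,"y":0,"z":0,"roll":0},{"grip":1,"x":0,"y":0,"z":0,"roll":0},{"grip":1,"x":0,"y":0,"z":0,"roll":0}])

```text
clock: 16.77
tcp_pos: [0.4849, 0.0562, 0.1734]
orientation: [-0.002, -0.13, 0.992, 0.0]
wrist_force: [-0.3, -0.1, -1.8]
finger_gap: 0.0115
grip_force: 107.6
```

```bash
python3 -c "
from h import *
st()
plan((.5295,-.3014,.176),175.1,11)"
```

```text
[0.4849 0.0562 0.1734] -165.11 [-0.35 -0.14 -1.83] [ 0.045 -0.049 -0.029] [-1.800e-03 -1.295e-01  9.916e-01  4.000e-04] 0.01150518912375432
start [0.4849 0.0562 0.1734] -165.11 dyaw -19.79 n 11
{'x': 4.4, 'y': -32.5, 'z': -0.2, 'roll': np.float64(1.8)}
{'x': 3.4, 'y': -32.6, 'z': -0.2, 'roll': np.float64(1.8)}
{'x': 2.4, 'y': -32.7, 'z': -0.2, 'roll': np.float64(1.8)}
{'x': 1.4, 'y': -32.7, 'z': -0.2, 'roll': np.float64(1.8)}
{'x': 0.3, 'y': -32.8, 'z': -0.2, 'roll': np.float64(1.8)}
{'x': -0.7, 'y': -32.8, 'z': -0.2, 'roll': np.float64(1.8)}
{'x': -1.7, 'y': -32.7, 'z': -0.2, 'roll': np.float64(1.8)}
{'x': -2.7, 'y': -32.6, 'z': -0.2, 'roll': np.float64(1.8)}
{'x': -3.8, 'y': -32.5, 'z': -0.2, 'roll': np.float64(1.8)}
{'x': -4.8, 'y': -32.4, 'z': -0.2, 'roll': np.float64(1.8)}
{'x': -5.8, 'y': -32.2, 'z': -0.2, 'roll': np.float64(1.8)}
```

Call:
servo_tool(increments=[{"grip":1,"x":4,"y":-20,"z":0,"roll":1.8},{"grip":1,"x":3.5,"y":-34,"z":0,"roll":1.8},{"grip":1,"x":2.5,"y":-38,"z":0,"roll":1.8},{"grip":1,"x":1.5,"y":-38,"z":0,"roll":1.8},{"grip":1,"x":0.5,"y":-38,"z":0,"roll":1.8}])

```text
clock: 17.18
tcp_pos: [0.5055, -0.1125, 0.174]
orientation: [-0.001, -0.051, 0.999, 0.001]
wrist_force: [0.4, 0.4, -2.1]
finger_gap: 0.0114
grip_force: 107.6
```

Call:
servo_tool(increments=[{"grip":1,"x":-0.5,"y":-38,"z":0,"roll":1.8},{"grip":1,"x":-1.5,"y":-38,"z":0,"roll":1.8},{"grip":1,"x":-2.5,"y":-38,"z":0,"roll":1.8},{"grip":1,"x":-4,"y":-36,"z":0,"roll":1.8},{"grip":1,"x":-5,"y":-26,"z":0,"roll":1.8}])

```text
clock: 17.6
tcp_pos: [0.5268, -0.2898, 0.1735]
orientation: [-0.001, 0.029, 1.0, 0.0]
wrist_force: [-0.2, -0.5, -1.6]
finger_gap: 0.0115
grip_force: 107.6
```

Call:
servo_tool(increments=[{"grip":1,"x":-6,"y":-13,"z":0,"roll":1.8},{"grip":1,"x":0,"y":0,"z":0,"roll":0},{"grip":1,"x":0,"y":0,"z":0,"roll":0},{"grip":1,"x":0,"y":0,"z":0,"roll":0},{"grip":1,"x":0,"y":0,"z":0,"roll":0}])

```text
clock: 18.02
tcp_pos: [0.5323, -0.2986, 0.1747]
orientation: [-0.001, 0.042, 0.999, 0.001]
wrist_force: [-1.5, 0.3, -1.1]
finger_gap: 0.0114
grip_force: 107.6
```

Call:
servo_tool(increments=[{"grip":1,"x":0,"y":0,"z":0,"roll":0},{"grip":1,"x":0,"y":0,"z":0,"roll":0},{"grip":1,"x":0,"y":0,"z":0,"roll":0}])

```text
clock: 18.27
tcp_pos: [0.5329, -0.2994, 0.1756]
orientation: [0.0, 0.042, 0.999, -0.0]
wrist_force: [-0.4, -0.3, -1.5]
finger_gap: 0.0116
grip_force: 107.7
```

```bash
python3 -c "
from h import *
st()
plan((.5295,-.3014,.176),175.1,1)"
```

```text
[ 0.5329 -0.2994  0.1756] 175.15 [-0.37 -0.34 -1.49] [-0.034 -0.11  -0.013] [ 2.000e-04  4.230e-02  9.991e-01 -0.000e+00] 0.011601066824585421
start [ 0.5329 -0.2994  0.1756] 175.15 dyaw -0.05 n 1
{'x': 3.2, 'y': -2.3, 'z': -0.4, 'roll': np.float64(0.05)}
```

Call:
servo_tool(increments=[{"grip":1,"x":3,"y":-2.3,"z":2,"roll":0},{"grip":1,"x":0,"y":0,"z":0,"roll":0},{"grip":1,"x":0,"y":0,"z":0,"roll":0},{"grip":1,"x":0,"y":0,"z":0,"roll":0},{"grip":1,"x":0,"y":0,"z":0,"roll":0}])

```text
clock: 18.68
tcp_pos: [0.5296, -0.3023, 0.1733]
orientation: [0.0, 0.043, 0.999, 0.0]
wrist_force: [0.3, 0.4, -1.2]
finger_gap: 0.0115
grip_force: 107.6
```

```bash
python3 -c "
from h import *
TIP=(.5955,-.3073,.16)
look('m1',.0662,.0161)"
```

```text
[ 0.5296 -0.3023  0.1733] 175.08 [ 0.27  0.4  -1.19] [ 0.063 -0.074 -0.017] [1.000e-04 4.290e-02 9.991e-01 0.000e+00]
eye [ 0.5956 -0.3079  0.1894]
top eye [404.18 191.85] tip [400.8  194.97] origin 380 167
scene eye [163.86 267.14] tip [166.59 274.1 ] origin 140 242
```

View pics/m1.png

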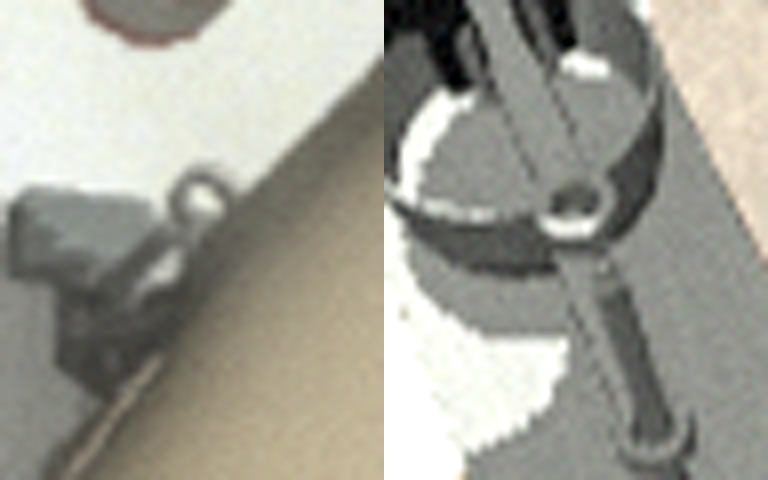

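Call:
servo_tool(increments=[{"grip":1,"x":0,"y":0.8,"z":8,"roll":0},{"grip":1,"x":0,"y":0,"z":8,"roll":0},{"grip":1,"x":0,"y":0,"z":4,"roll":0},{"grip":1,"x":0,"y":0,"z":1,"roll":0},{"grip":1,"x":0,"y":0,"z":1,"roll":0}])

```text
clock: 19.2
tcp_pos: [0.5293, -0.3011, 0.1504]
orientation: [-0.001, 0.043, 0.999, 0.0]
wrist_force: [-0.2, 0.1, -1.1]
finger_gap: 0.0117
grip_force: 107.6
```

Call:
servo_tool(increments=[{"grip":1,"x":0,"y":0,"z":1,"roll":0},{"grip":1,"x":0,"y":0,"z":1,"roll":0},{"grip":1,"x":0,"y":0,"z":1,"roll":0},{"grip":1,"x":0,"y":0,"z":1,"roll":0},{"grip":1,"x":0,"y":0,"z":1,"roll":0}])

```text
clock: 19.62
tcp_pos: [0.5298, -0.3014, 0.1464]
orientation: [0.0, 0.043, 0.999, -0.0]
wrist_force: [0.6, 0.2, -1.0]
finger_gap: 0.0116
grip_force: 107.6
```

```bash
python3 -c "
from h import *
st()"
```

```text
[ 0.5298 -0.3014  0.1464] 175.09 [ 0.61  0.17 -1.04] [-0.017 -0.094  0.015] [ 2.000e-04  4.290e-02  9.991e-01 -1.000e-04] 0.011604304402159663
```

Call:
servo_tool(increments=[{"grip":1,"x":0,"y":0,"z":1.5,"roll":0},{"grip":1,"x":0,"y":0,"z":1.5,"roll":0},{"grip":1,"x":0,"y":0,"z":1.5,"roll":0},{"grip":1,"x":0,"y":0,"z":1.5,"roll":0},{"grip":1,"x":0,"y":0,"z":1.5,"roll":0}])

```text
clock: 20.03
tcp_pos: [0.5297, -0.3014, 0.1386]
orientation: [0.0, 0.043, 0.999, 0.0]
wrist_force: [0.1, 1.1, -1.2]
finger_gap: 0.0112
grip_force: 107.6
```

Call:
servo_tool(increments=[{"grip":1,"x":0,"y":0,"z":1.5,"roll":0},{"grip":1,"x":0,"y":0,"z":1.5,"roll":0},{"grip":1,"x":0,"y":0,"z":1.5,"roll":0},{"grip":1,"x":0,"y":0,"z":1.5,"roll":0},{"grip":1,"x":0,"y":0,"z":0,"roll":0}])

```text
clock: 20.45
tcp_pos: [0.5295, -0.3013, 0.1324]
orientation: [-0.0, 0.043, 0.999, 0.0]
wrist_force: [0.7, -0.4, -1.1]
finger_gap: 0.0114
grip_force: 107.6
```

```bash
python3 -c "
from h import *
st()"
```

```text
[ 0.5295 -0.3013  0.1324] 175.09 [ 0.71 -0.37 -1.12] [-0.013 -0.107  0.034] [-2.000e-04  4.290e-02  9.991e-01  2.000e-04] 0.011440942110432223
```

Threaded, eye at about 0.1485. Lower to about 0.086.

Call:
servo_tool(increments=[{"grip":1,"x":0,"y":0,"z":3,"roll":0},{"grip":1,"x":0,"y":0,"z":4,"roll":0},{"grip":1,"x":0,"y":0,"z":4,"roll":0},{"grip":1,"x":0,"y":0,"z":4,"roll":0},{"grip":1,"x":0,"y":0,"z":0,"roll":0}])

```text
clock: 20.87
tcp_pos: [0.5291, -0.3009, 0.1165]
orientation: [-0.001, 0.043, 0.999, 0.001]
wrist_force: [-0.7, 0.5, -2.3]
finger_gap: 0.0113
grip_force: 107.6
```

Call:
servo_tool(increments=[{"grip":1,"x":0,"y":0,"z":3,"roll":0},{"grip":1,"x":0,"y":0,"z":4,"roll":0},{"grip":1,"x":0,"y":0,"z":4,"roll":0},{"grip":1,"x":0,"y":0,"z":4,"roll":0},{"grip":1,"x":0,"y":0,"z":0,"roll":0}])

```text
clock: 21.28
tcp_pos: [0.5292, -0.301, 0.1016]
orientation: [-0.001, 0.043, 0.999, 0.001]
wrist_force: [-0.7, -0.3, -1.7]
finger_gap: 0.0114
grip_force: 107.6
```

Call:
servo_tool(increments=[{"grip":1,"x":0,"y":0,"z":4,"roll":0},{"grip":1,"x":0,"y":0,"z":4,"roll":0},{"grip":1,"x":0,"y":0,"z":4,"roll":0},{"grip":1,"x":0,"y":0,"z":3,"roll":0},{"grip":1,"x":0,"y":0,"z":0,"roll":0}])

```text
clock: 21.7
tcp_pos: [0.5292, -0.301, 0.0868]
orientation: [-0.001, 0.043, 0.999, 0.0]
wrist_force: [0.3, -0.5, -1.2]
finger_gap: 0.0116
grip_force: 107.7
```

```bash
python3 -c "
from h import *
st()"
```

```text
[ 0.5292 -0.301   0.0868] 175.09 [ 0.26 -0.47 -1.21] [ 0.009 -0.039  0.01 ] [-6.000e-04  4.290e-02  9.991e-01  5.000e-04] 0.011606488445490795
```

Call:
servo_tool(increments=[{"grip":1,"x":0,"y":0,"z":1,"roll":0},{"grip":1,"x":0,"y":0,"z":1,"roll":0},{"grip":1,"x":0,"y":0,"z":1,"roll":0},{"grip":1,"x":0,"y":0,"z":1,"roll":0},{"grip":1,"x":0,"y":0,"z":1,"roll":0}])

```text
clock: 22.12
tcp_pos: [0.5298, -0.3014, 0.0828]
orientation: [0.0, 0.043, 0.999, -0.0]
wrist_force: [-0.6, 0.5, -2.9]
finger_gap: 0.0116
grip_force: 107.7
```

Call:
servo_tool(increments=[{"grip":1,"x":0,"y":0,"z":1,"roll":0},{"grip":1,"x":0,"y":0,"z":1,"roll":0},{"grip":1,"x":0,"y":0,"z":1,"roll":0},{"grip":1,"x":0,"y":0,"z":0,"roll":0},{"grip":1,"x":0,"y":0,"z":0,"roll":0}])

```text
clock: 22.53
tcp_pos: [0.5297, -0.3014, 0.0797]
orientation: [-0.0, 0.043, 0.999, 0.0]
wrist_force: [0.2, -0.6, -1.1]
finger_gap: 0.0115
grip_force: 107.7
```

```bash
python3 -c "
from h import *
st()"
```

```text
[ 0.5297 -0.3014  0.0797] 175.09 [ 0.16 -0.62 -1.13] [-0.006 -0.003 -0.023] [-0.000e+00  4.290e-02  9.991e-01  1.000e-04] 0.011455128531509734
```

Call:
servo_tool(increments=[{"grip":1,"x":0,"y":0,"z":1,"roll":0},{"grip":1,"x":0,"y":0,"z":1,"roll":0},{"grip":1,"x":0,"y":0,"z":1,"roll":0},{"grip":1,"x":0,"y":0,"z":0,"roll":0},{"grip":1,"x":0,"y":0,"z":0,"roll":0}])

```text
clock: 22.95
tcp_pos: [0.5302, -0.3015, 0.0773]
orientation: [0.001, 0.043, 0.999, -0.0]
wrist_force: [0.3, 1.5, 3.7]
finger_gap: 0.0116
grip_force: 108.4
```

```bash
python3 -c "
from h import *
st()"
```

```text
[ 0.5302 -0.3015  0.0773] 175.1 [0.33 1.54 3.72] [ 0.17  -0.059  0.043] [ 6.000e-04  4.270e-02  9.991e-01 -2.000e-04] 0.011638133528199219
```

Call:
servo_tool(increments=[{"grip":1,"x":0,"y":0,"z":1,"roll":0},{"grip":1,"x":0,"y":0,"z":1,"roll":0},{"grip":1,"x":0,"y":0,"z":0,"roll":0},{"grip":1,"x":0,"y":0,"z":0,"roll":0},{"grip":1,"x":0,"y":0,"z":0,"roll":0}])

```text
clock: 23.37
tcp_pos: [0.5304, -0.3015, 0.0758]
orientation: [0.001, 0.043, 0.999, -0.0]
wrist_force: [0.6, 1.8, 6.2]
finger_gap: 0.0115
grip_force: 108.9
```

```bash
python3 -c "
from h import *
st()"
```

```text
[ 0.5304 -0.3015  0.0758] 175.11 [0.56 1.85 6.25] [0.378 0.028 0.036] [ 9.000e-04  4.270e-02  9.991e-01 -3.000e-04] 0.01153848097519152
```

Call:
servo_tool(increments=[{"grip":1,"x":0,"y":0,"z":0.5,"roll":0},{"grip":1,"x":0,"y":0,"z":0,"roll":0},{"grip":1,"x":0,"y":0,"z":0,"roll":0},{"grip":1,"x":0,"y":0,"z":-2,"roll":0},{"grip":1,"x":0,"y":0,"z":-2,"roll":0}])

```text
clock: 23.78
tcp_pos: [0.5299, -0.3015, 0.0787]
orientation: [0.0, 0.043, 0.999, -0.0]
wrist_force: [0.6, 0.5, 1.2]
finger_gap: 0.0116
grip_force: 108.1
```

Call:
servo_tool(increments=[{"grip":1,"x":0,"y":0,"z":0,"roll":0},{"grip":0.6,"x":0,"y":0,"z":0,"roll":0},{"grip":0.3,"x":0,"y":0,"z":0,"roll":0},{"grip":0,"x":0,"y":0,"z":0,"roll":0},{"grip":0,"x":0,"y":0,"z":0,"roll":0}])

```text
clock: 24.2
tcp_pos: [0.5293, -0.3013, 0.0777]
orientation: [-0.0, 0.043, 0.999, 0.0]
wrist_force: [0.7, 0.1, 0.8]
finger_gap: 0.0598
grip_force: 0.0
```

Call:
servo_tool(increments=[{"grip":0,"x":0,"y":0,"z":0,"roll":0},{"grip":0,"x":0,"y":0,"z":-20,"roll":0},{"grip":0,"x":0,"y":0,"z":-35,"roll":0},{"grip":0,"x":0,"y":0,"z":-20,"roll":0},{"grip":0,"x":0,"y":0,"z":0,"roll":0}])

```text
clock: 24.62
tcp_pos: [0.5321, -0.3032, 0.1585]
orientation: [0.003, 0.043, 0.999, -0.002]
wrist_force: [1.1, -0.5, 0.0]
finger_gap: 0.0852
grip_force: 0.0
```

```bash
python3 - <<'E'
from h import *
st()
E=at("top",tp(94,54),.084);M=at("top",tp(76,203),.089);E2=at("scene",sp(548,172),.084);M2=at("scene",sp(463,88),.089)
for e,m in((E,M),(E2,M2)):
    d=e-m;print(e,m,np.degrees(np.arctan2(d[1],d[0])))
print("bin",at("top",(225*.7,222*.7),.154))
plan((.502,.337,.135),180,18,((np.array([.5297,-.3013,.151])),175.1))
E
```

```text
[ 0.5321 -0.3032  0.1585] 175.09 [ 1.07 -0.55  0.02] [-0.034  0.004 -0.003] [ 0.0034  0.0429  0.9991 -0.0023] 0.08518635902362197
[0.5683039  0.33626119 0.084     ] [0.46054115 0.34009348 0.089     ] -2.0367129699983937
[0.56828882 0.33676587 0.084     ] [0.46878171 0.33875893 0.089     ] -1.1474428467593225
bin [0.70116614 0.35785845 0.154     ]
start [ 0.5297 -0.3013  0.151 ] 175.1 dyaw 4.9 n 18
{'x': 4.6, 'y': 35.2, 'z': 0.9, 'roll': -0.27}
{'x': 4.4, 'y': 35.2, 'z': 0.9, 'roll': -0.27}
{'x': 4.2, 'y': 35.2, 'z': 0.9, 'roll': -0.27}
{'x': 4.1, 'y': 35.3, 'z': 0.9, 'roll': -0.27}
{'x': 3.9, 'y': 35.3, 'z': 0.9, 'roll': -0.27}
{'x': 3.7, 'y': 35.3, 'z': 0.9, 'roll': -0.27}
{'x': 3.6, 'y': 35.3, 'z': 0.9, 'roll': -0.27}
{'x': 3.4, 'y': 35.3, 'z': 0.9, 'roll': -0.27}
{'x': 3.2, 'y': 35.3, 'z': 0.9, 'roll': -0.27}
{'x': 3.1, 'y': 35.4, 'z': 0.9, 'roll': -0.27}
{'x': 2.9, 'y': 35.4, 'z': 0.9, 'roll': -0.27}
{'x': 2.7, 'y': 35.4, 'z': 0.9, 'roll': -0.27}
{'x': 2.5, 'y': 35.4, 'z': 0.9, 'roll': -0.27}
{'x': 2.4, 'y': 35.4, 'z': 0.9, 'roll': -0.27}
{'x': 2.2, 'y': 35.4, 'z': 0.9, 'roll': -0.27}
{'x': 2.0, 'y': 35.4, 'z': 0.9, 'roll': -0.27}
{'x': 1.9, 'y': 35.4, 'z': 0.9, 'roll': -0.27}
{'x': 1.7, 'y': 35.5, 'z': 0.9, 'roll': -0.27}
```

Call:
servo_tool(increments=[{"grip":0,"x":4.6,"y":20,"z":1,"roll":-0.2},{"grip":0,"x":4.4,"y":34,"z":1,"roll":-0.2},{"grip":0,"x":4.2,"y":38,"z":1,"roll":-0.2},{"grip":0,"x":4,"y":38,"z":1,"roll":-0.2},{"grip":0,"x":4,"y":38,"z":1,"roll":-0.2}])

```text
clock: 25.03
tcp_pos: [0.521, -0.1308, 0.1476]
orientation: [-0.0, 0.035, 0.999, 0.0]
wrist_force: [1.2, -0.3, -0.0]
finger_gap: 0.0854
grip_force: 0.0
```

Call:
servo_tool(increments=[{"grip":0,"x":3.7,"y":38,"z":1,"roll":-0.2},{"grip":0,"x":3.6,"y":38,"z":1,"roll":-0.2},{"grip":0,"x":3.4,"y":38,"z":1,"roll":-0.2},{"grip":0,"x":3.2,"y":38,"z":1,"roll":-0.2},{"grip":0,"x":3,"y":38,"z":1,"roll":-0.2}])

```text
clock: 25.45
tcp_pos: [0.5158, 0.0602, 0.1428]
orientation: [-0.0, 0.025, 1.0, 0.0]
wrist_force: [0.5, -0.4, 0.9]
finger_gap: 0.0853
grip_force: 0.0
```

Call:
servo_tool(increments=[{"grip":0,"x":3,"y":38,"z":1,"roll":-0.2},{"grip":0,"x":2.7,"y":38,"z":1,"roll":-0.2},{"grip":0,"x":2.5,"y":38,"z":1,"roll":-0.2},{"grip":0,"x":2.4,"y":38,"z":1,"roll":-0.2},{"grip":0,"x":2.2,"y":38,"z":1,"roll":-0.2}])

```text
clock: 25.87
tcp_pos: [0.5113, 0.2506, 0.1378]
orientation: [-0.0, 0.017, 1.0, -0.0]
wrist_force: [1.4, -0.3, -0.8]
finger_gap: 0.0854
grip_force: 0.0
```

Call:
servo_tool(increments=[{"grip":0,"x":2,"y":38,"z":1,"roll":-0.2},{"grip":0,"x":2,"y":34,"z":0,"roll":-0.2},{"grip":0,"x":1.7,"y":15,"z":0,"roll":-0.2},{"grip":0,"x":0,"y":0,"z":0,"roll":0},{"grip":0,"x":0,"y":0,"z":0,"roll":0}])

```text
clock: 26.28
tcp_pos: [0.5083, 0.3362, 0.1365]
orientation: [-0.0, 0.011, 1.0, -0.001]
wrist_force: [0.1, -1.9, -0.3]
finger_gap: 0.0852
grip_force: 0.0
```

Call:
servo_tool(increments=[{"grip":0,"x":0,"y":0,"z":0,"roll":0},{"grip":0,"x":0,"y":0,"z":0,"roll":0}])

```text
clock: 26.45
tcp_pos: [0.5091, 0.3345, 0.1372]
orientation: [-0.0, 0.012, 1.0, -0.0]
wrist_force: [0.6, -1.1, 0.2]
finger_gap: 0.0853
grip_force: 0.0
```

```bash
python3 - <<'E'
from h import *
st()
plan((.5018,.338,.0675),178.7,1)
E
```

```text
[0.5091 0.3345 0.1372] 178.59 [ 0.62 -1.07  0.24] [ 0.019 -0.006 -0.   ] [-2.000e-04  1.230e-02  9.999e-01 -3.000e-04] 0.08534511781615545
start [0.5091 0.3345 0.1372] 178.59 dyaw 0.11 n 1
{'x': 7.3, 'y': 3.3, 'z': 69.7, 'roll': np.float64(-0.11)}
```

Call:
servo_tool(increments=[{"grip":0,"x":7,"y":2.5,"z":20,"roll":0},{"grip":0,"x":0,"y":0,"z":30,"roll":0},{"grip":0,"x":0,"y":0,"z":19,"roll":0},{"grip":0,"x":0,"y":0,"z":0,"roll":0},{"grip":0.5,"x":0,"y":0,"z":0,"roll":0}])

```text
clock: 26.87
tcp_pos: [0.5015, 0.337, 0.0677]
orientation: [-0.001, 0.012, 1.0, -0.001]
wrist_force: [0.7, 0.3, 0.1]
finger_gap: 0.0756
grip_force: 0.0
```

Call:
servo_tool(increments=[{"grip":0.6,"x":0,"y":0,"z":0,"roll":0},{"grip":0.6,"x":0,"y":0,"z":0,"roll":0}])

```text
clock: 27.03
tcp_pos: [0.5035, 0.3387, 0.0702]
orientation: [0.001, 0.012, 1.0, 0.001]
wrist_force: [-0.3, 0.4, -0.1]
finger_gap: 0.0518
grip_force: 0.0
```

```bash
python3 - <<'E'
from h import *
st()
E
```

```text
[0.5035 0.3387 0.0702] 178.63 [-0.3   0.37 -0.07] [ 0.012  0.055 -0.035] [1.400e-03 1.190e-02 9.999e-01 7.000e-04] 0.05180398675695089
```

Call:
servo_tool(increments=[{"grip":0.8,"x":0,"y":0,"z":0.5,"roll":0},{"grip":0.9,"x":0,"y":0,"z":0,"roll":0},{"grip":1,"x":0,"y":0,"z":0,"roll":0},{"grip":1,"x":0,"y":0,"z":0,"roll":0},{"grip":1,"x":0,"y":0,"z":0,"roll":0}])

```text
clock: 27.45
tcp_pos: [0.5027, 0.3389, 0.0687]
orientation: [0.001, 0.011, 1.0, 0.0]
wrist_force: [1.0, -1.2, 3.5]
finger_gap: 0.0116
grip_force: 107.1
```

Call:
servo_tool(increments=[{"grip":1,"x":0,"y":0,"z":0,"roll":0},{"grip":1,"x":0,"y":0,"z":0,"roll":0},{"grip":1,"x":0,"y":0,"z":0,"roll":0},{"grip":1,"x":0,"y":0,"z":0,"roll":0}])

```text
clock: 27.78
tcp_pos: [0.5029, 0.3388, 0.0686]
orientation: [0.001, 0.011, 1.0, 0.0]
wrist_force: [1.2, -0.8, 4.8]
finger_gap: 0.0114
grip_force: 107.2
```

```bash
python3 - <<'E'
from h import *
st()
E
```

```text
[0.5029 0.3388 0.0686] 178.68 [ 1.24 -0.84  4.78] [-0.22  -0.173  0.096] [9.000e-04 1.150e-02 9.999e-01 3.000e-04] 0.011418890867954789
```

Call:
servo_tool(increments=[{"grip":1,"x":0,"y":0,"z":-10,"roll":0},{"grip":1,"x":0,"y":0,"z":-25,"roll":0},{"grip":1,"x":0,"y":0,"z":-36,"roll":0},{"grip":1,"x":0,"y":0,"z":-30,"roll":0},{"grip":1,"x":0,"y":0,"z":-15,"roll":0}])

```text
clock: 28.2
tcp_pos: [0.5026, 0.3392, 0.1878]
orientation: [0.001, 0.011, 1.0, 0.001]
wrist_force: [0.6, 1.5, -0.9]
finger_gap: 0.0114
grip_force: 107.3
```

Call:
servo_tool(increments=[{"grip":1,"x":0,"y":0,"z":-5,"roll":0},{"grip":1,"x":0,"y":0,"z":0,"roll":0},{"grip":1,"x":0,"y":0,"z":0,"roll":0},{"grip":1,"x":0,"y":0,"z":0,"roll":0},{"grip":1,"x":0,"y":0,"z":0,"roll":0}])

```text
clock: 28.62
tcp_pos: [0.5009, 0.3381, 0.1868]
orientation: [-0.002, 0.011, 1.0, -0.001]
wrist_force: [-0.4, -0.3, -1.4]
finger_gap: 0.0115
grip_force: 107.3
```

```bash
python3 - <<'E'
from h import *
st()
plan((.5303,-.3015,.19),175.1,18)
E
```

```text
[0.5009 0.3381 0.1868] 178.69 [-0.38 -0.29 -1.41] [-0.033 -0.085  0.007] [-1.600e-03  1.140e-02  9.999e-01 -8.000e-04] 0.01154760811508213
start [0.5009 0.3381 0.1868] 178.69 dyaw -3.59 n 18
{'x': -2.4, 'y': -35.5, 'z': -0.2, 'roll': np.float64(0.2)}
{'x': -2.6, 'y': -35.5, 'z': -0.2, 'roll': np.float64(0.2)}
{'x': -2.7, 'y': -35.5, 'z': -0.2, 'roll': np.float64(0.2)}
{'x': -2.8, 'y': -35.5, 'z': -0.2, 'roll': np.float64(0.2)}
{'x': -2.9, 'y': -35.5, 'z': -0.2, 'roll': np.float64(0.2)}
{'x': -3.1, 'y': -35.4, 'z': -0.2, 'roll': np.float64(0.2)}
{'x': -3.2, 'y': -35.4, 'z': -0.2, 'roll': np.float64(0.2)}
{'x': -3.3, 'y': -35.4, 'z': -0.2, 'roll': np.float64(0.2)}
{'x': -3.4, 'y': -35.4, 'z': -0.2, 'roll': np.float64(0.2)}
{'x': -3.6, 'y': -35.4, 'z': -0.2, 'roll': np.float64(0.2)}
{'x': -3.7, 'y': -35.4, 'z': -0.2, 'roll': np.float64(0.2)}
{'x': -3.8, 'y': -35.4, 'z': -0.2, 'roll': np.float64(0.2)}
{'x': -3.9, 'y': -35.4, 'z': -0.2, 'roll': np.float64(0.2)}
{'x': -4.0, 'y': -35.3, 'z': -0.2, 'roll': np.float64(0.2)}
{'x': -4.2, 'y': -35.3, 'z': -0.2, 'roll': np.float64(0.2)}
{'x': -4.3, 'y': -35.3, 'z': -0.2, 'roll': np.float64(0.2)}
{'x': -4.4, 'y': -35.3, 'z': -0.2, 'roll': np.float64(0.2)}
{'x': -4.5, 'y': -35.3, 'z': -0.2, 'roll': np.float64(0.2)}
```

Call:
servo_tool(increments=[{"grip":1,"x":-2.4,"y":-20,"z":0,"roll":0.2},{"grip":1,"x":-2.5,"y":-34,"z":0,"roll":0.2},{"grip":1,"x":-2.5,"y":-38,"z":0,"roll":0.2},{"grip":1,"x":-2.8,"y":-38,"z":0,"roll":0.2},{"grip":1,"x":-3,"y":-38,"z":0,"roll":0.2}])

```text
clock: 29.03
tcp_pos: [0.509, 0.1689, 0.1875]
orientation: [-0.001, 0.02, 1.0, -0.0]
wrist_force: [1.1, 0.2, -0.5]
finger_gap: 0.0117
grip_force: 107.3
```

Call:
servo_tool(increments=[{"grip":1,"x":-3,"y":-38,"z":0,"roll":0.2},{"grip":1,"x":-3.2,"y":-38,"z":0,"roll":0.2},{"grip":1,"x":-3.3,"y":-38,"z":0,"roll":0.2},{"grip":1,"x":-3.4,"y":-38,"z":0,"roll":0.2},{"grip":1,"x":-3.5,"y":-38,"z":0,"roll":0.2}])

```text
clock: 29.45
tcp_pos: [0.5165, -0.0219, 0.1877]
orientation: [-0.001, 0.029, 1.0, 0.0]
wrist_force: [0.7, -0.3, -0.7]
finger_gap: 0.0114
grip_force: 107.3
```

Call:
servo_tool(increments=[{"grip":1,"x":-3.7,"y":-38,"z":0,"roll":0.2},{"grip":1,"x":-3.8,"y":-38,"z":0,"roll":0.2},{"grip":1,"x":-4,"y":-38,"z":0,"roll":0.2},{"grip":1,"x":-4,"y":-38,"z":0,"roll":0.2},{"grip":1,"x":-4,"y":-38,"z":0,"roll":0.2}])

```text
clock: 29.87
tcp_pos: [0.5237, -0.2126, 0.1876]
orientation: [-0.001, 0.038, 0.999, 0.001]
wrist_force: [0.7, -0.4, -0.5]
finger_gap: 0.0114
grip_force: 107.3
```

Call:
servo_tool(increments=[{"grip":1,"x":-4,"y":-38,"z":0,"roll":0.2},{"grip":1,"x":-4,"y":-34,"z":0,"roll":0.2},{"grip":1,"x":-4,"y":-17,"z":0,"roll":0.2},{"grip":1,"x":0,"y":0,"z":0,"roll":0},{"grip":1,"x":0,"y":0,"z":0,"roll":0}])

```text
clock: 30.28
tcp_pos: [0.5288, -0.3013, 0.1871]
orientation: [-0.001, 0.044, 0.999, 0.001]
wrist_force: [-0.4, -0.4, -1.4]
finger_gap: 0.0115
grip_force: 107.4
```

Call:
servo_tool(increments=[{"grip":1,"x":0,"y":0,"z":0,"roll":0},{"grip":1,"x":0,"y":0,"z":0,"roll":0},{"grip":1,"x":0,"y":0,"z":0,"roll":0},{"grip":1,"x":0,"y":0,"z":0,"roll":0},{"grip":1,"x":0,"y":0,"z":0,"roll":0}])

```text
clock: 30.7
tcp_pos: [0.5298, -0.2999, 0.1891]
orientation: [0.0, 0.042, 0.999, -0.0]
wrist_force: [0.7, -0.4, -1.8]
finger_gap: 0.0116
grip_force: 107.4
```

```bash
python3 - <<'E'
from h import *
st()
plan((.5303,-.3015,.19),175.1,1)
E
```

```text
[ 0.5298 -0.2999  0.1891] 175.16 [ 0.72 -0.42 -1.76] [-0.007 -0.077 -0.018] [ 2.000e-04  4.220e-02  9.991e-01 -0.000e+00] 0.011602021297876276
start [ 0.5298 -0.2999  0.1891] 175.16 dyaw -0.06 n 1
{'x': -0.6, 'y': -1.6, 'z': -0.9, 'roll': np.float64(0.06)}
```

Call:
servo_tool(increments=[{"grip":1,"x":-0.5,"y":-1.3,"z":6,"roll":0},{"grip":1,"x":0,"y":0,"z":6,"roll":0},{"grip":1,"x":0,"y":0,"z":0,"roll":0},{"grip":1,"x":0,"y":0,"z":0,"roll":0},{"grip":1,"x":0,"y":0,"z":0,"roll":0}])

```text
clock: 31.12
tcp_pos: [0.5299, -0.3021, 0.1765]
orientation: [-0.0, 0.043, 0.999, 0.0]
wrist_force: [-0.9, 0.9, -1.9]
finger_gap: 0.0116
grip_force: 107.3
```

```bash
python3 -c "
from h import *
look('s1',.0654,.0154)"
```

```text
[ 0.5299 -0.3021  0.1765] 175.08 [-0.9   0.86 -1.93] [ 0.019 -0.128  0.034] [-2.000e-04  4.290e-02  9.991e-01  2.000e-04]
eye [ 0.595  -0.3077  0.1919]
top eye [404.36 191.8 ] tip [400.8  194.97] origin 380 167
scene eye [163.65 266.27] tip [166.59 274.1 ] origin 140 241
```

View pics/s1.png

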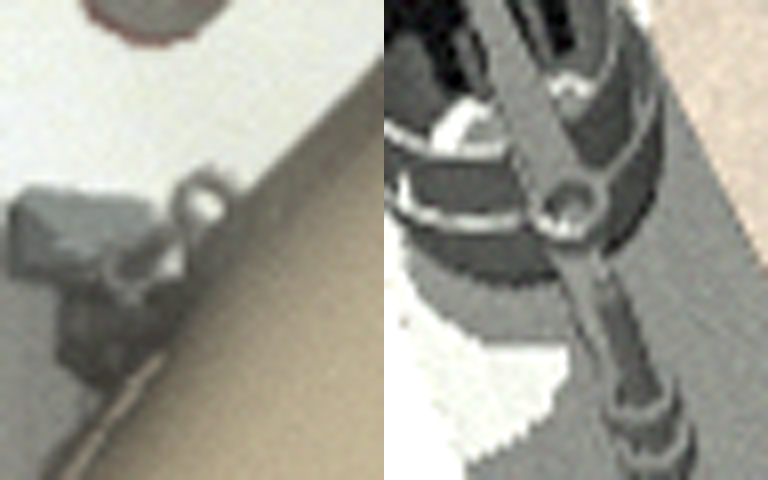

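Call:
servo_tool(increments=[{"grip":1,"x":-0.4,"y":1,"z":8,"roll":0},{"grip":1,"x":0,"y":0,"z":8,"roll":0},{"grip":1,"x":0,"y":0,"z":5,"roll":0},{"grip":1,"x":0,"y":0,"z":2,"roll":0},{"grip":1,"x":0,"y":0,"z":1,"roll":0}])

```text
clock: 31.63
tcp_pos: [0.53, -0.3008, 0.1517]
orientation: [-0.001, 0.043, 0.999, 0.001]
wrist_force: [-0.6, 0.3, -0.7]
finger_gap: 0.0115
grip_force: 107.4
```

Call:
servo_tool(increments=[{"grip":1,"x":0,"y":0,"z":1,"roll":0},{"grip":1,"x":0,"y":0,"z":1,"roll":0},{"grip":1,"x":0,"y":0,"z":1,"roll":0},{"grip":1,"x":0,"y":0,"z":1,"roll":0},{"grip":1,"x":0,"y":0,"z":1,"roll":0}])

```text
clock: 32.05
tcp_pos: [0.5306, -0.3012, 0.1479]
orientation: [0.0, 0.043, 0.999, -0.0]
wrist_force: [0.7, 0.1, -1.8]
finger_gap: 0.0115
grip_force: 107.4
```

```bash
python3 -c "
from h import *
st()"
```

```text
[ 0.5306 -0.3012  0.1479] 175.09 [ 0.69  0.06 -1.78] [-0.016 -0.055  0.027] [ 2.000e-04  4.280e-02  9.991e-01 -1.000e-04] 0.011501731976071058
```

Call:
servo_tool(increments=[{"grip":1,"x":0,"y":0,"z":1.5,"roll":0},{"grip":1,"x":0,"y":0,"z":1.5,"roll":0},{"grip":1,"x":0,"y":0,"z":1.5,"roll":0},{"grip":1,"x":0,"y":0,"z":1.5,"roll":0},{"grip":1,"x":0,"y":0,"z":1,"roll":0}])

```text
clock: 32.47
tcp_pos: [0.5304, -0.3011, 0.1405]
orientation: [-0.0, 0.043, 0.999, 0.0]
wrist_force: [-0.6, -0.4, -2.7]
finger_gap: 0.0116
grip_force: 107.4
```

Call:
servo_tool(increments=[{"grip":1,"x":0,"y":0,"z":1.5,"roll":0},{"grip":1,"x":0,"y":0,"z":1.5,"roll":0},{"grip":1,"x":0,"y":0,"z":1.5,"roll":0},{"grip":1,"x":0,"y":0,"z":1.5,"roll":0},{"grip":1,"x":0,"y":0,"z":0,"roll":0}])

```text
clock: 32.88
tcp_pos: [0.5303, -0.301, 0.1344]
orientation: [-0.0, 0.043, 0.999, 0.0]
wrist_force: [-0.8, 0.7, -0.7]
finger_gap: 0.0115
grip_force: 107.4
```

```bash
python3 -c "
from h import *
st()"
```

```text
[ 0.5303 -0.301   0.1344] 175.09 [-0.83  0.73 -0.71] [ 0.028 -0.101 -0.007] [-2.000e-04  4.290e-02  9.991e-01  2.000e-04] 0.01147201526561902
```

Call:
servo_tool(increments=[{"grip":1,"x":0,"y":0,"z":3,"roll":0},{"grip":1,"x":0,"y":0,"z":3,"roll":0},{"grip":1,"x":0,"y":0,"z":3,"roll":0},{"grip":1,"x":0,"y":0,"z":3,"roll":0},{"grip":1,"x":0,"y":0,"z":0,"roll":0}])

```text
clock: 33.3
tcp_pos: [0.5301, -0.3008, 0.1218]
orientation: [-0.001, 0.043, 0.999, 0.0]
wrist_force: [-0.3, -0.5, -1.0]
finger_gap: 0.0115
grip_force: 107.4
```

Call:
servo_tool(increments=[{"grip":1,"x":0,"y":0,"z":3,"roll":0},{"grip":1,"x":0,"y":0,"z":3,"roll":0},{"grip":1,"x":0,"y":0,"z":2,"roll":0},{"grip":1,"x":0,"y":0,"z":1,"roll":0},{"grip":1,"x":0,"y":0,"z":1,"roll":0}])

```text
clock: 33.72
tcp_pos: [0.5304, -0.3011, 0.1126]
orientation: [-0.0, 0.043, 0.999, 0.0]
wrist_force: [-0.2, -0.3, -1.6]
finger_gap: 0.0113
grip_force: 107.4
```

Call:
servo_tool(increments=[{"grip":1,"x":0,"y":0,"z":1,"roll":0},{"grip":1,"x":0,"y":0,"z":1,"roll":0},{"grip":1,"x":0,"y":0,"z":1,"roll":0},{"grip":1,"x":0,"y":0,"z":0,"roll":0},{"grip":1,"x":0,"y":0,"z":0,"roll":0}])

```text
clock: 34.13
tcp_pos: [0.5305, -0.3011, 0.1097]
orientation: [-0.0, 0.043, 0.999, 0.0]
wrist_force: [-0.5, 0.3, -1.7]
finger_gap: 0.0116
grip_force: 107.4
```

```bash
python3 -c "
from h import *
st()"
```

```text
[ 0.5305 -0.3011  0.1097] 175.09 [-0.46  0.3  -1.68] [-0.054 -0.094  0.023] [-0.000e+00  4.280e-02  9.991e-01  1.000e-04] 0.011627065496026705
```

Call:
servo_tool(increments=[{"grip":1,"x":0,"y":0,"z":1,"roll":0},{"grip":1,"x":0,"y":0,"z":1,"roll":0},{"grip":1,"x":0,"y":0,"z":1,"roll":0},{"grip":1,"x":0,"y":0,"z":1,"roll":0},{"grip":1,"x":0,"y":0,"z":0,"roll":0}])

```text
clock: 34.55
tcp_pos: [0.531, -0.3013, 0.1062]
orientation: [0.001, 0.043, 0.999, -0.0]
wrist_force: [1.1, 0.4, 2.9]
finger_gap: 0.0111
grip_force: 107.9
```

Call:
servo_tool(increments=[{"grip":1,"x":0,"y":0,"z":0,"roll":0}])

```text
clock: 34.63
tcp_pos: [0.531, -0.3013, 0.1063]
orientation: [0.001, 0.043, 0.999, -0.0]
wrist_force: [2.1, 1.0, 2.2]
finger_gap: 0.0113
grip_force: 107.9
```

```bash
python3 -c "
from h import *
st()"
```

```text
[ 0.531  -0.3013  0.1063] 175.1 [2.13 0.97 2.17] [ 0.104 -0.18  -0.049] [ 6.000e-04  4.280e-02  9.991e-01 -2.000e-04] 0.01126835318873722
```

Call:
servo_tool(increments=[{"grip":1,"x":0,"y":0,"z":1,"roll":0},{"grip":1,"x":0,"y":0,"z":1,"roll":0},{"grip":1,"x":0,"y":0,"z":0.5,"roll":0},{"grip":1,"x":0,"y":0,"z":0,"roll":0},{"grip":1,"x":0,"y":0,"z":0,"roll":0}])

```text
clock: 35.05
tcp_pos: [0.5316, -0.3015, 0.1045]
orientation: [0.001, 0.043, 0.999, -0.0]
wrist_force: [1.9, 0.6, 6.9]
finger_gap: 0.0114
grip_force: 108.5
```

```bash
python3 -c "
from h import *
st()"
```

```text
[ 0.5316 -0.3015  0.1045] 175.1 [1.92 0.62 6.95] [ 0.268 -0.257  0.027] [ 1.300e-03  4.280e-02  9.991e-01 -5.000e-04] 0.011449971371880927
```

Call:
servo_tool(increments=[{"grip":1,"x":0,"y":0,"z":0.4,"roll":0},{"grip":1,"x":0,"y":0,"z":0,"roll":0},{"grip":1,"x":0,"y":0,"z":0,"roll":0},{"grip":1,"x":0,"y":0,"z":0,"roll":0},{"grip":1,"x":0,"y":0,"z":-2,"roll":0}])

```text
clock: 35.47
tcp_pos: [0.5313, -0.3014, 0.1057]
orientation: [0.001, 0.043, 0.999, -0.0]
wrist_force: [0.6, 0.0, 3.2]
finger_gap: 0.0113
grip_force: 108.0
```

Call:
servo_tool(increments=[{"grip":1,"x":0,"y":0,"z":-2,"roll":0},{"grip":1,"x":0,"y":0,"z":0,"roll":0},{"grip":0.6,"x":0,"y":0,"z":0,"roll":0},{"grip":0.3,"x":0,"y":0,"z":0,"roll":0},{"grip":0,"x":0,"y":0,"z":0,"roll":0}])

```text
clock: 35.88
tcp_pos: [0.5299, -0.3009, 0.1062]
orientation: [-0.001, 0.043, 0.999, 0.0]
wrist_force: [-1.3, 0.6, 0.8]
finger_gap: 0.047
grip_force: 0.0
```

Call:
servo_tool(increments=[{"grip":0,"x":0,"y":0,"z":0,"roll":0},{"grip":0,"x":0,"y":0,"z":0,"roll":0},{"grip":0,"x":0,"y":0,"z":-15,"roll":0},{"grip":0,"x":0,"y":0,"z":-30,"roll":0},{"grip":0,"x":0,"y":0,"z":-35,"roll":0}])

```text
clock: 36.3
tcp_pos: [0.5289, -0.3001, 0.1852]
orientation: [-0.002, 0.043, 0.999, 0.002]
wrist_force: [0.6, -0.8, -0.0]
finger_gap: 0.0852
grip_force: 0.0
```

Call:
servo_tool(increments=[{"grip":0,"x":0,"y":0,"z":-30,"roll":0},{"grip":0,"x":5,"y":25,"z":0,"roll":0},{"grip":0,"x":5,"y":38,"z":0,"roll":0},{"grip":0,"x":5,"y":38,"z":0,"roll":0},{"grip":0,"x":5,"y":38,"z":0,"roll":0}])

```text
clock: 36.72
tcp_pos: [0.5221, -0.16, 0.217]
orientation: [0.0, 0.044, 0.999, 0.0]
wrist_force: [0.4, 0.5, -0.5]
finger_gap: 0.0854
grip_force: 0.0
```

Call:
servo_tool(increments=[{"grip":0,"x":5,"y":38,"z":0,"roll":0},{"grip":0,"x":5,"y":25,"z":0,"roll":0},{"grip":0,"x":0,"y":0,"z":0,"roll":0},{"grip":0,"x":0,"y":0,"z":0,"roll":0},{"grip":0,"x":0,"y":0,"z":0,"roll":0}])

```text
clock: 37.13
tcp_pos: [0.5182, -0.0976, 0.217]
orientation: [0.0, 0.043, 0.999, -0.0]
wrist_force: [-0.3, 0.2, -0.2]
finger_gap: 0.0856
grip_force: 0.0
```

```bash
python3 - <<'E'
from h import *
st()
s=env.read_camera("scene")
c=np.clip(s[225:325,120:220,::-1].astype(float)*1.6,0,255).astype(np.uint8);cv2.imwrite("pics/f.png",c)
g=cv2.cvtColor(c,cv2.COLOR_BGR2GRAY)
for n,z in(("L",.0305+.036),("M",.0345+.06),("S",.0385+.084)): print(n,"eye expected px",pix("scene",(.5955,-.3072,z)).round(1))
# coarse text view around the hook/eyes column
for v in range(262,306,1): print(v,' '.join(f"{x:3d}" for x in g[v-225,35:70:1]))
E
```

```text
[ 0.5182 -0.0976  0.217 ] 175.11 [-0.28  0.24 -0.17] [-0.001  0.015 -0.051] [ 3.000e-04  4.260e-02  9.991e-01 -2.000e-04] 0.08557766959688413
L eye expected px [173.7 295.6]
M eye expected px [171.7 289.5]
S eye expected px [169.6 283.2]
262  68 120 168 223 227 227 225 228 217  75  55  57 137 151 117  71  62  63  45  59 123 130 126 126 173 236 255 255 255 255 255 255 255 255 255
263  68  64 178 223 230 228 222 220 225  89 103 181 160 132  63  67  62  62  50  89 131 133 130 133 122 223 219 255 255 255 255 255 255 255 255
264  74  72 148 188 224 231 226 229 230 179 167 176  98  68  57  58  66  57  48  94 127 130 125 127 115 220 228 254 255 255 255 255 255 255 255
265  76  74  62 146 235 226 216 233 228 228 160  63  61  69  66  63  63  60  52 103 132 128 121 129 125 229 229 192 255 255 255 255 255 255 255
266  72  72  69 126 194 225 225 226 233 236 182  67  69  59  65  62  59  59  77 122 134 121 119 125 128 221 226 198 244 255 255 255 255 255 255
267  94 116 123 105 130 226 225 223 220 221 230  99  66  63  64  62  62  44 103 129 128 136 118 129 126 224 230 229 178 255 255 255 255 255 25
[... 4773 characters left out ...]
 223 218 229 221 220 226 231 233 227 226 226 195 145 117  89  84  80  89  61 111 119 218 225 228 232 223 228 227 230 220 227
302 230 227 222 225 223 220 226 224 227 222 222 222 232 226 226 227 207 197 111  92  75  77  72  89 124 177 216 222 229 226 230 232 229 225 222
303 229 230 226 226 235 223 225 224 224 223 222 235 228 224 223 224 222 235 142 118  75  88  85  73 126 177 212 221 235 226 229 232 234 227 228
304 225 223 229 229 224 228 219 219 225 225 223 229 224 224 225 226 225 233 132 136  89  84  76  71 106 176 222 220 229 234 229 240 200 196 227
305 224 227 231 223 225 231 223 222 218 225 219 226 227 229 221 216 224 224 195 132  98 110  94 103  89 122 178 216 226 215 198 196 157 145 194
```

```bash
python3 -c "
from workcell import env
print(env.hand_in())"
```

```text
the job is handed in; nothing more can be done
None
```

All three pans are nested on the hook, largest first. Each was pressed down at an estimated 8–9 N from the wrist force and then released, and the job was handed in at about 37 s; the hand-in returned no verdict.

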